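# Stow small tools in a push-latch drawer under a swing-arm lamp

## Task

Clear the bench into the handleless drawer: swing the lamp to the right, out of the drawer's way, push the drawer front in so that the touch latch lets it spring ajar, draw it open and lay in it every small tool lying on the bench to the left of the mat (whichever are there of bit box, torch, marker and sanding block). Then push the drawer home until it latches and stays shut, and swing the lamp back over the middle of the black work mat. Leave the tape measure and the glue bottle where they are.

Things in the scene. Friction and masses are not known exactly. Their poses are not given: they have to be found in the camera images.
- cabinet: low plywood bench cabinet, fixed, 192 deep (x) x 300 wide (y) x 92 mm high, with a stack of sanding discs and a wood offcut fixed on the rear of its top (up to 19 mm above the top). Origin: centre of its underside on the bench; x points away from the drawer front (into the cabinet), y to its left, z up. Its front edges lie at x = -96 mm; the latched drawer front stands 14 mm proud of them
- drawer (a joint): opening of the cabinet's handleless drawer in m, along the cabinet's -x: 0 = latched shut; -0.0085 (hard stop, pushed in) to 0.175 (fully out). A touch latch holds it at 0 to 0.0015. Pushed in to -0.007 or beyond (about 8 N) and let go, it springs out by itself to about 0.055 to 0.08, then stays where it is left (friction about 1 N). The point drawer_front tells how to shut it
- drawer_floor (a point): centre of the drawer's inner floor; moves with the drawer, axes as the cabinet's. The inside is 168 mm (x) by 260 mm (y), walls 6 mm thick and 42 mm high above the floor, which lies 30 mm above the bench. The cabinet's top board is 52 mm above the floor: nothing may stick up more. The whole inside is uncovered when the drawer is fully out
- drawer_front (a point): middle of the top edge of the drawer front's outer face, 80 mm above the bench; moves with the drawer, axes as the cabinet's. Front board: 14 mm thick, 276 wide, 64 high, its top 8 mm above the drawer's walls. To shut: push it in until the joint passes -0.007, then let go; the latch catches it at 0. Pushed too little it springs out again; a further full push releases it again
- lamp: bench lamp with a round foot 100 mm across, fixed, at the right of the cabinet. Origin: centre of the underside of the foot, on the axis of the post; z up; the post and hub reach 270 mm high
- lamp_arm (a joint): turn of the lamp's horizontal arm about the upright post, rad: 0 = arm along the lamp's -x; positive turns the head counterclockwise seen from above, that is from the mat towards the right side; range -1.35 to 1.0. The hinge is stiff and stays where it is left (about 1 N at the head)
- lamp_knob (a point): middle of the upright black knob on top of the lamp's head, 284 mm above the bench and 277 mm from the post's axis. The knob is 24 mm across and reaches from 270 to 302 mm high, to be taken from above. The head below it is a round shade 112 mm across, 196 to 258 mm high; the arm is a tube with its top at 257 mm
- work_mat: black rubber work mat, 220 (x) x 300 (y) x 3 mm, fixed flat on the bench in front of the cabinet; origin at the centre of its underside
- bit_box: small open holder of driver bits, 34 (x) x 100 (y) mm, solid body 22 mm high with bits standing up to 38 mm; origin at the centre of its underside, long along y. May be absent
- torch: dark metal torch lying, 37 (x) x 142 (y) x 37 mm (30 mm wide to grip); origin under its centre, long along y. May be absent
- marker: marker pen lying, barrel 17 mm thick, 132 mm long along y, 17 mm high, 23 mm wide over its clip; origin under its centre. May be absent
- sanding_block: cork sanding block, 66 (x) x 112 (y) x 36 mm (64 mm wide to grip); origin at the centre of its underside, long along y. May be absent
- tape_measure: tape measure, 36 x 82 x 63 mm, standing at the right; a bystander to leave alone; origin under its centre
- glue_bottle: glue bottle standing at the left of the cabinet, 58 mm across, 180 mm high; a bystander to leave alone; origin under its centre

How it is judged:
By the outcome, as a careful person would: the job done as asked, in the order asked, and still so for the second after the job is handed in, with the robot touching nothing.
Of bit_box, torch, marker, sanding_block only 2 to 4 are there at a start; the rules pass over those that are not, and their reading is None.
At some moment in a run one of bit_box, torch, marker, sanding_block may be knocked a few centimetres aside while the robot is not near it.
Once in a run the grip may slacken for a moment while it holds something.
It also fails if it takes over 210 s, if anything falls off the work surface, if the arm or the gripper's body presses on something with over 40 N, if the wrist force passes 120 N, or if a joint passes its speed limit or range.

## Robot

A 6-joint arm with a two-finger parallel gripper is mounted at the origin on a cart in front of the work surface, level with it; the furniture and walls round the work are solid. World frame = base frame: x ahead of the robot, y to its left, z up, the work surface at z = 0. Lengths are in mm, angles in degrees, forces in N, time in s.
With the tool pointing down it reaches from about 300 to 1000 mm from the base axis. Payload 5.1 kg.
Tool frame: the origin (TCP) lies at the very end of the fingers, on their centre line; the grasp point (between the pads) lies 19 mm behind it (env.hold_point_z is the distance from the TCP to the grasp point, in mm); z points along the fingers, y is the line along which they close (so a half turn about z gives the same grasp; the last joint's range is limited). The gripper opens to 95 mm and grips with 3 to 60 N. Pads are 20 mm wide; open, the fingers measure 119 mm over their backs; the gripper's body (75 mm by 180 mm) begins 59 mm behind the grasp point.
Start: joints at [72.044, 7.093, 94.555, -0, 78.352, -4.733], TCP at [148.714, 632.747, 214.656] pointing down, gripper open.
Joint ranges: [-149.61, 149.61], [-58.7, 133.49], [1.44, 155.28], [-77.14, 257.14], [18.33, 153.61], [-166.67, 166.67]. Speed limits (degrees/s): [147.25, 147.25, 180, 180, 180, 180].

## Interface

Orientations are given as a 3x3 rotation matrix whose columns are the frame's x, y, z axes.
In Python, from cell import env gives the robot as it stands. The module is installed in compiled form; this text tells all that it offers.
- The arm moves only by the tool arm_command, never from a script. Its argument "moves" is one flat list of numbers, 5 for each row, row after row: the closure, from -1 (fully open) to 1 (shut), so that 0 is half open, then the shift along the tool's x, y, z normalised to -1 to 1, where 1 is 0.025 m, then the turn about the tool's z normalised to -1 to 1, where 1 is 0.12 rad. In form: [hand, tx, ty, tz, turn, hand, tx, ty, tz, turn, ...]. A call has 1 to 5 rows; each row shifts and turns the commanded pose from where the row before left it, along the tool's axes as they then stand; what a row does not reach is not made up. A row lasts 1/12 s, in which the tool goes at most 41.7 mm and 7.16 degrees, less where a joint would pass 70% of its speed; a pose out of reach is approached as far as the arm can. A call with a number of a shift or a turn outside -1 to 1 is refused whole. A call with a gripper value outside its range is refused whole. The fingers move at their own pace and stop on an object; "newtons" is the grip in N (left out, the last holds). Time passes only in rows, so rows that do not move let the fingers close. It gives the time, the measured TCP pose, the force, the opening and the grip force at its end, in the units of the state.
- env.read_state(): the state, without advancing time (a new reading comes with each control period).
- env.read_camera(name): name is "scene" or "side" or "wrist"; returns the picture (400x640x3 uint8, red, green, blue); there is no depth.
- env.get_calibration(name): a dict with "fx", "fy", "cx", "cy" (pixels), "world_to_cam" (4x4, takes a point from world to camera coordinates); the wrist camera has in their place "T_tool_cam" (4x4, takes a point from camera to tool coordinates, whose origin is the TCP and whose axes are the flange's). Camera axes: x right, y down, z forward; pixel columns grow to the right and rows downward; lengths in mm; the calibration is good to about 2 mm. A picture is of the moment at which its call begins: read the wrist's pose just before it. get_calibration takes no time and is no camera call.
- env.close_job(): hands the job in; it is judged then, once.
Trained networks look in the newest picture that a camera, given by its name, has taken for a name from the list of things; names that differ only in an ending like _2 or _b are one class to them, and where a whole thing is asked for, a point or a joint stands for the part that bears it (a point fixed in the world has none). Each returns a list of dicts, best first, with "p" (0 to 1); they miss things now and then, are a little off and sometimes report something else, mostly with a low value. They report only what shows in the picture. A call takes as long as a camera call.
- env.outline_of(thing, camera): "pixels" (400x640 bool, what is visible of it) and "location" ([column, row] in pixels, amid what is visible of it).
- env.tip_of(thing, camera): "location" ([column, row] in pixels: a listed point, or the origin of a listed thing).
The state is a dict: "clock": time; "joints": joint angles; "qd": joint speeds; "joint_efforts": joint torques, N m; "tool_pos": TCP position; "ee_rot": TCP orientation; "force": force on the tool from outside, world axes, zero at the start; "moment": the same for the moment, N m; "gripper_width": opening from 0.0 (shut) to 1.0 (fully open); "gripper_force": force on a finger pad.
Only numpy, scipy, OpenCV 4.12 (cv2) and the standard library are available. Lean on these libraries where they do the work, as an engineer would, in place of code of your own. Each camera call takes 0.05 s, during which the arm holds its last target. There are 200 camera calls.

## Working session

There is one attempt and no reset: what is moved stays moved. The work goes in short steps, Python scripts to look and compute and a tool call to move; the robot and the scene stay as the last step left them, time stands still between calls to the robot, and variables do not carry over. Pictures are saved under pics/ and viewed, at most 14 in all, crops included, and the job is handed in when it is done.

Besides the shell and the picture viewer there is one more tool, called after "Emit:" in YAML: its name, and indented under it one key for each argument. arm_command: Moves the arm, as the interface text tells. Its arguments: {"type":"object","properties":{"moves":{"type":"array","items":{"type":"number"}},"newtons":{"type":"number"}},"required":["moves"]}

```bash
ls; mkdir -p pics; python3 - <<'E'
from cell import env
import cv2,numpy as np
s=env.read_state();print(s)
for c in["scene","side"]:
    im=env.read_camera(c);cv2.imwrite(f"pics/{c}0.png",im[:,:,::-1])
    k=env.get_calibration(c);print(c,k)
    for t in["cabinet","drawer_front","drawer_floor","lamp","lamp_knob","work_mat","bit_box","torch","marker","sanding_block","tape_measure","glue_bottle"]:
        r=env.tip_of(t,c);print(t,[(np.round(x["location"]),round(x["p"],2)) for x in r[:3]])
print(env.get_calibration("wrist"))
E
```

```text
pics
{'clock': 0.0, 'joints': array([ 7.20427093e+01,  7.13336621e+00,  9.46329850e+01,  1.88159903e-03,
        7.83541252e+01, -4.73166177e+00]), 'qd': array([ 0.01608521,  0.01524928, -0.02092509,  0.02438865, -0.03463812,
        0.03035027]), 'joint_efforts': array([-1.13740964e-03, -4.17601025e+01, -3.59931922e+01,  7.73493759e-02,
        4.93524957e-02, -1.91807467e-04]), 'tool_pos': array([148.51905995, 632.13930627, 213.39985894]), 'ee_rot': array([[-9.73475068e-01,  2.28792114e-01, -6.78878991e-04],
       [ 2.28793029e-01,  9.73473055e-01, -1.99036187e-03],
       [ 2.05491305e-04, -2.09289044e-03, -9.99997789e-01]]), 'force': array([-0.81793562, -0.23326626,  0.58173978]), 'moment': array([ 0.02404647,  0.02604108, -0.0161672 ]), 'gripper_force': 0.0, 'gripper_width': 0.9986476125826194}
scene {'fx': 436.30340219004506, 'fy': 436.30340219004506, 'cx': 316.7354122629628, 'cy': 205.17580400828746, 'world_to_cam': array([[ 8.90993353e-01, -4.53870121e-01,  1.15220851e-02,
        -4.97049989e+02],
       [-1.94759052e-01, -4.05010197e-01, -8.93328412e-01,
         2.6148143
[... 1484 characters left out ...]
it_box [(array([287., 182.]), 0.46), (array([309., 246.]), 0.41)]
torch []
marker []
sanding_block [(array([310., 176.]), 0.68)]
tape_measure [(array([346., 356.]), 0.98), (array([355., 230.]), 0.55)]
glue_bottle [(array([361., 203.]), 0.65)]
{'fx': 279.7815999712309, 'fy': 279.7815999712309, 'cx': 320.0106006310511, 'cy': 202.64130363943045, 'T_tool_cam': array([[ 6.91554753e-04, -9.59757780e-01, -2.80828284e-01,
         7.86039003e+01],
       [ 9.99998377e-01,  1.13088141e-03, -1.40234666e-03,
        -1.94535060e-01],
       [ 1.66349660e-03, -2.80826858e-01,  9.59757005e-01,
        -1.69298364e+02],
       [ 0.00000000e+00,  0.00000000e+00,  0.00000000e+00,
         1.00000000e+00]])}
```

View pics/scene0.png

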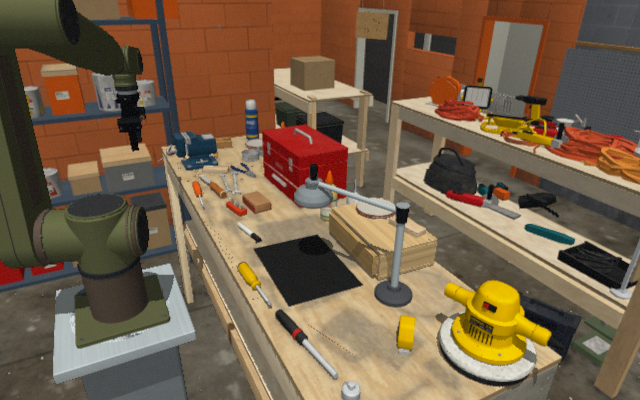

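View pics/side0.png

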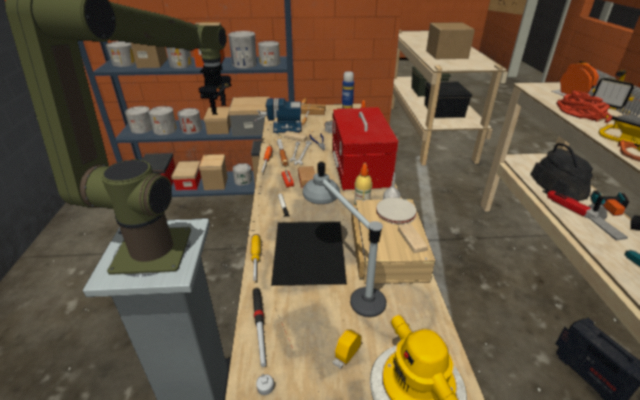

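```bash
cat > h.py <<'E'
from cell import env
import cv2,numpy as np
from scipy.optimize import least_squares
def cal(c,s=None):
    k=env.get_calibration(c)
    if c=="wrist":
        T=np.eye(4);s=s or env.read_state();T[:3,:3]=s["ee_rot"];T[:3,3]=s["tool_pos"]
        W=np.linalg.inv(T@k["T_tool_cam"])
    else: W=k["world_to_cam"]
    return k,W
def proj(c,P,s=None):
    k,W=cal(c,s);p=np.atleast_2d(P)@W[:3,:3].T+W[:3,3]
    return np.c_[k["fx"]*p[:,0]/p[:,2]+k["cx"],k["fy"]*p[:,1]/p[:,2]+k["cy"]]
def back(c,uv,z,s=None):
    k,W=cal(c,s);R=W[:3,:3];o=-R.T@W[:3,3]
    uv=np.atleast_2d(uv).astype(float)
    d=np.c_[(uv[:,0]-k["cx"])/k["fx"],(uv[:,1]-k["cy"])/k["fy"],np.ones(len(uv))]@R
    return o+d*((z-o[2])/d[:,2])[:,None]
def tri(obs,s=None):
    f=lambda P:np.concatenate([proj(c,P,s)[0]-uv for c,uv in obs])
    r=least_squares(f,[600,0,50]);return r.x,np.abs(r.fun).max()
E
python3 - <<'E'
from h import *
np.set_printoptions(precision=1,suppress=True)
for n,c,uv,z in [("cab","scene",(376,248),0),("cab","side",(388,249),0),("df","scene",(351,233),80),("df","side",(357,231),80),("lamp","scene",(390,293),0),("lamp","side",(367,303),0),("knob","side",(323,169),284),("mat","scene",(307,266),0),("mat","side",(309,249),0),("bit","scene",(234,211),0),("bit","side",(287,182),0),("mark","scene",(251,234),0),("sand","scene",(254,205),0),("sand","side",(310,176),0),("tape","scene",(402,342),0),("tape","side",(346,356),0),("glue","scene",(329,217),0),("glue","side",(361,203),0)]:
    print(n,c,back(c,uv,z))
E
```

```text
cab scene [[744.3 -45.2   0. ]]
cab side [[750.3 -46.4   0. ]]
df scene [[647.5 -46.5  80. ]]
df side [[646.1 -47.4  80. ]]
lamp scene [[ 651.3 -250.5    0. ]]
lamp side [[ 648.1 -262.     0. ]]
knob side [[543.2 -15.7 284. ]]
mat scene [[506.  -38.8   0. ]]
mat side [[498.  -30.1   0. ]]
bit scene [[419.5 391.6   0. ]]
bit side [[424.5 382.1   0. ]]
mark scene [[420.1 208.3   0. ]]
sand scene [[501.3 406.2   0. ]]
sand side [[519.2 423.4   0. ]]
tape scene [[ 570.  -411.7    0. ]]
tape side [[ 572.1 -420.3    0. ]]
glue scene [[709.1 200.6   0. ]]
glue side [[701.6 215.3   0. ]]
```

The scene shows the cabinet with the lamp head over the mat. The bit box (red) is at (235,210), the sanding block at (256,202) and the marker at (250,232). No torch is visible yet. I'll fly over the tools and look with the wrist camera.

Emit:
arm_command:
  moves: [-1,0,0,-0.68,-0.96,-1,0,0,-0.68,-0.96,-1,0,0,0,0,-1,-0.8,-0.95,-0.68,0,-1,-0.8,-0.95,-0.68,0]

```text
clock: 1.72
tool_pos: [188.1, 584.5, 280.8]
ee_rot: [[-1.0, 0.001, -0.001], [0.001, 1.0, -0.003], [0.001, -0.003, -1.0]]
force: [0.1, -0.6, 0.3]
gripper_width: 0.998
gripper_force: 0.0
```

Emit:
arm_command:
  moves: [-1,-0.8,-0.95,-0.68,0,-1,-0.8,-0.95,-0.68,0,-1,-0.8,-0.95,-0.68,0,-1,-0.8,-0.95,-0.68,0,-1,-0.8,-0.95,-0.68,0]

```text
clock: 2.13
tool_pos: [289.3, 465.1, 367.7]
ee_rot: [[-1.0, 0.003, -0.0], [0.003, 1.0, -0.0], [0.0, -0.0, -1.0]]
force: [1.2, 0.6, 0.3]
gripper_width: 1.002
gripper_force: 0.0
```

Emit:
arm_command:
  moves: [-1,-0.8,-0.95,-0.68,0,-1,-0.8,-0.95,-0.68,0,-1,-0.8,-0.95,0,0,-1,-0.8,-0.95,0,0,-1,0,0,0,0]

```text
clock: 2.55
tool_pos: [371.3, 368.3, 401.5]
ee_rot: [[-1.0, 0.009, 0.002], [0.009, 1.0, -0.001], [-0.002, -0.001, -1.0]]
force: [0.4, 0.2, -0.2]
gripper_width: 0.998
gripper_force: 0.0
```

```bash
cat >> h.py <<'E'
def look(name,things,c="wrist",tip=True):
    s=env.read_state();im=env.read_camera(c);cv2.imwrite(f"pics/{name}.png",im[:,:,::-1])
    np.set_printoptions(precision=1,suppress=True)
    print("tcp",s["tool_pos"],"y",np.degrees(np.arctan2(s["ee_rot"][1,1],s["ee_rot"][0,1])),"F",s["force"],s["clock"])
    for t,z in things.items():
        for r in env.tip_of(t,c)[:2]: print(t,r["p"].__round__(2),np.round(r["location"]),back(c,r["location"],z,s)[0])
    return s
def mask(t,z,c="wrist",s=None,n=2):
    for r in env.outline_of(t,c)[:n]:
        m=r["pixels"].astype(np.uint8);cs,_=cv2.findContours(m,0,2);cn=max(cs,key=cv2.contourArea).reshape(-1,2)
        w=back(c,cn,z,s)[:,:2].astype(np.float32);b=cv2.minAreaRect(w)
        # long-axis angle
        p=cv2.boxPoints(b);e=max((p[1]-p[0],p[2]-p[1]),key=np.linalg.norm)
        print(t,round(r["p"],2),"ctr",np.array(b[0]),"size",np.array(b[1]),"long",np.degrees(np.arctan2(e[1],e[0]))%180,"npx",m.sum())
E
python3 - <<'E'
from h import *
s=look("w1",dict(bit_box=0,torch=0,marker=0,sanding_block=0,drawer_front=80,lamp_knob=284))
for t,z in dict(bit_box=22,torch=18,marker=9,sanding_block=36).items(): mask(t,z,"wrist",s)
E
```

```text
tcp [371.3 368.3 401.5] y 89.49639441549955 F [ 0.4  0.2 -0.2] 2.55
bit_box 0.77 [339. 192.] [437.4 405.2   0. ]
marker 0.71 [243. 180.] [410.8 205.8   0. ]
sanding_block 0.85 [335. 226.] [512.8 398.8   0. ]
bit_box 0.56 ctr [424.6 393. ] size [37.3 98.8] long 100.73762 npx 835
marker 0.74 ctr [413.8 215.4] size [ 22.  134.6] long 100.67487 npx 545
sanding_block 0.71 ctr [497.7 399.3] size [ 78.2 108.8] long 96.47613 npx 1780
```

View pics/w1.png

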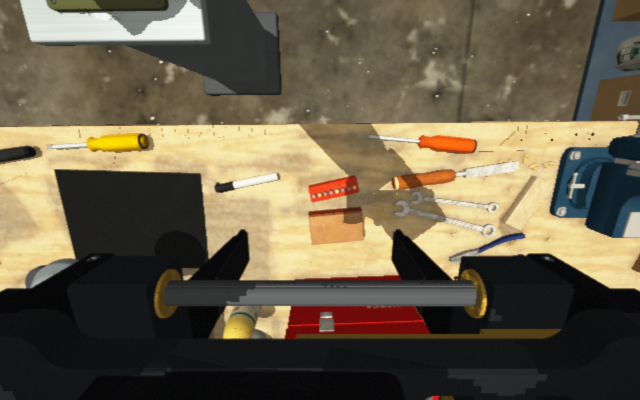

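The wrist view shows the bit box at (334,188), the sanding block at (336,226) and the marker at (247,183), with no torch. Next is the lamp knob.

Emit:
arm_command:
  moves: [-1,-0.32,-0.96,0,0,-1,-0.32,-0.96,0,0,-1,-0.32,-0.96,0,0,-1,-0.32,-0.96,0,0,-1,-0.32,-0.96,0,0]

```text
clock: 3.52
tool_pos: [408.6, 250.6, 401.7]
ee_rot: [[-1.0, -0.0, 0.0], [-0.0, 1.0, 0.0], [-0.0, 0.0, -1.0]]
force: [0.3, 0.2, -0.3]
gripper_width: 0.997
gripper_force: 0.0
```

Emit:
arm_command:
  moves: [-1,-0.32,-0.96,0,0,-1,-0.32,-0.96,0,0,-1,-0.32,-0.96,0,0,-1,-0.32,-0.96,0,0,-1,-0.32,-0.96,0,0]

```text
clock: 3.93
tool_pos: [448.7, 130.4, 401.8]
ee_rot: [[-1.0, -0.0, 0.0], [-0.0, 1.0, 0.0], [-0.0, 0.0, -1.0]]
force: [0.3, -0.1, -0.1]
gripper_width: 0.998
gripper_force: 0.0
```

Emit:
arm_command:
  moves: [-1,-0.32,-0.96,0,0,-1,-0.32,-0.96,0,0,-1,-0.32,-0.96,0,0,-1,-0.32,-0.96,0,0,-1,-0.32,-0.96,0,0]

```text
clock: 4.35
tool_pos: [488.7, 10.4, 401.8]
ee_rot: [[-1.0, 0.0, 0.0], [0.0, 1.0, 0.0], [-0.0, 0.0, -1.0]]
force: [0.6, -0.3, -0.3]
gripper_width: 1.001
gripper_force: 0.0
```

Emit:
arm_command:
  moves: [-0.4,0,0,0,0.96,-0.4,0,0,0,0.96,-0.4,0,0,0,0.96,-0.4,0,0,0,0.96,-0.4,0,0,0,0.96]

```text
clock: 4.77
tool_pos: [488.5, 11.5, 401.6]
ee_rot: [[-0.835, 0.55, -0.0], [0.55, 0.835, 0.0], [0.0, 0.0, -1.0]]
force: [-0.1, -0.7, -0.6]
gripper_width: 0.725
gripper_force: 0.0
```

Emit:
arm_command:
  moves: [-0.4,0,0,0,0.96,-0.4,0,0,0,0]

```text
clock: 4.93
tool_pos: [488.5, 11.6, 401.7]
ee_rot: [[-0.769, 0.639, 0.0], [0.639, 0.769, 0.0], [-0.0, 0.0, -1.0]]
force: [-0.3, 1.2, -0.4]
gripper_width: 0.702
gripper_force: 0.0
```

```bash
python3 - <<'E'
from h import *
s=look("w2",dict(lamp_knob=284,drawer_front=80,lamp=0,cabinet=0,work_mat=0))
mask("work_mat",3,"wrist",s);mask("cabinet",92,"wrist",s)
E
```

```text
tcp [488.5  11.6 401.7] y 50.2839148180314 F [-0.3  1.2 -0.4] 4.9333
lamp_knob 0.97 [340. 238.] [537.7  -1.1 284. ]
drawer_front 0.66 [351. 249.] [647.9 -42.9  80. ]
cabinet 0.64 [374. 267.] [753.3 -48.4   0. ]
work_mat 0.64 [307. 178.] [497.5 -32.9   0. ]
work_mat 0.57 ctr [624.2 -57.1] size [173.6 226.9] long 149.31306 npx 5955
work_mat 0.23 ctr [625.2 -58.6] size [176.  231.9] long 147.73141 npx 5686
cabinet 0.67 ctr [696.2  64.1] size [161.9  89.7] long 3.4918184 npx 6830
```

View pics/w2.png

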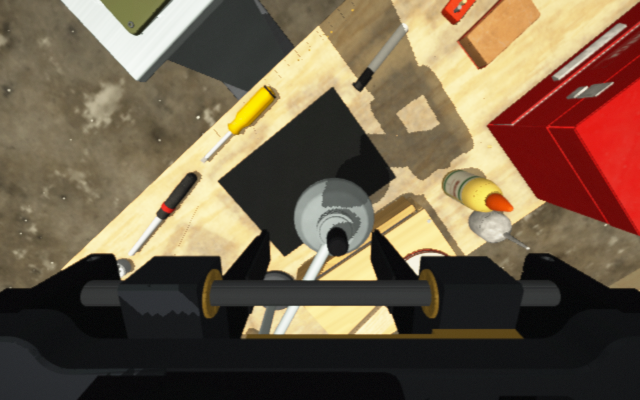

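The wrist view puts the knob at (338,240), about (538,-1), which is 278 mm from the post and so consistent with the given 277. I'll move above it and descend.

Emit:
arm_command:
  moves: [-0.4,-0.92,0.43,0,0,-0.4,-0.92,0.43,0,0,-0.4,0,0,1,0,-0.4,0,0,1,0,-0.4,0,0,1,0]

```text
clock: 5.75
tool_pos: [538.2, -1.6, 325.9]
ee_rot: [[-0.77, 0.638, 0.001], [0.638, 0.77, -0.0], [-0.001, 0.0, -1.0]]
force: [0.1, -0.3, -0.4]
gripper_width: 0.698
gripper_force: 0.0
```

Emit:
arm_command:
  moves: [-0.4,0,0,0.6,0,-0.4,0,0,0,0]

```text
clock: 5.92
tool_pos: [535.8, -1.3, 307.0]
ee_rot: [[-0.77, 0.638, -0.007], [0.638, 0.77, 0.001], [0.006, -0.004, -1.0]]
force: [-0.7, 0.4, -0.8]
gripper_width: 0.704
gripper_force: 0.0
```

```bash
python3 - <<'E'
from h import *
s=look("w3",dict(lamp_knob=284))
mask("lamp_knob",284,"wrist",s)
E
```

```text
tcp [535.8  -1.3 307. ] y 50.39290991922879 F [-0.7  0.4 -0.8] 5.9167
lamp_knob 0.74 [321. 237.] [539.9  -3.6 284. ]
lamp_knob 0.82 ctr [527.1   6.5] size [78.7 93.3] long 151.71149 npx 10206
```

View pics/w3.png

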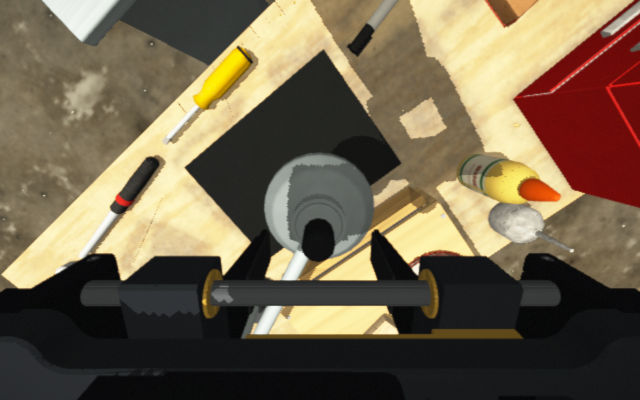

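The knob is centred between the fingers at (319,238). I'll descend and grip it lightly.

Emit:
arm_command:
  moves: [-0.4,-0.14,0,0.8,0,-0.4,0,0,0.8,0,1,0,0,0,0,1,0,0,0,0,1,0,0,0,0]
  newtons: 12

```text
clock: 6.48
tool_pos: [541.2, -3.7, 274.1]
ee_rot: [[-0.77, 0.638, 0.003], [0.638, 0.77, -0.0], [-0.003, 0.002, -1.0]]
force: [0.7, 0.0, -0.0]
gripper_width: 0.548
gripper_force: 0.0
```

Emit:
arm_command:
  moves: [1,0,0,0,0,1,0,0,0,0,1,0,0,0,0]

```text
clock: 6.73
tool_pos: [540.8, -3.7, 273.0]
ee_rot: [[-0.77, 0.638, 0.002], [0.638, 0.77, -0.0], [-0.002, 0.001, -1.0]]
force: [-0.5, 1.0, 0.3]
gripper_width: 0.338
gripper_force: 0.0
```

```bash
cat > arc.py <<'E'
# rows for arc of knob about post: print normalised moves
from h import *
import sys
def arc(P,post,R,a0,a1,y0,y1,n,hand=1):
    # P current xy, angles of arm in deg, y-angle of tool from y0 to y1
    out=[];p=np.array(P,float)
    for i in range(n):
        f=(i+1)/n;a=np.radians(a0+(a1-a0)*f)
        t=np.array(post)+R*np.array([np.cos(a),np.sin(a)])
        y=np.radians(y0+(y1-y0)*i/n);d=t-p
        ex=np.array([-np.sin(y),np.cos(y)]);ex=-np.array([np.sin(y),-np.cos(y)])
        ey=np.array([np.cos(y),np.sin(y)])
        out.append([hand,round(d@ex/25,2),round(d@ey/25,2),0,round(-np.radians(y1-y0)/n/.12,2)]);p=t
    return out
E
python3 - <<'E'
from h import *;from arc import *
s=env.read_state();print(s["tool_pos"],s["force"])
post=np.array([650,-256]);d=s["tool_pos"][:2]-post;print(np.hypot(*d),np.degrees(np.arctan2(d[1],d[0])))
a0=np.degrees(np.arctan2(d[1],d[0]));r=arc(s["tool_pos"][:2],post,np.hypot(*d),a0,a0+95,50.4,110.4,25)
for i in range(0,25,5): print(sum(r[i:i+5],[]))
E
```

```text
[540.79780217  -3.66820924 273.00176827] [-0.46280669  1.00705119  0.34868567]
274.94809080544877 113.40162203816276
[1, np.float64(0.31), np.float64(-0.66), 0, np.float64(-0.35), 1, np.float64(0.29), np.float64(-0.67), 0, np.float64(-0.35), 1, np.float64(0.28), np.float64(-0.67), 0, np.float64(-0.35), 1, np.float64(0.26), np.float64(-0.68), 0, np.float64(-0.35), 1, np.float64(0.24), np.float64(-0.69), 0, np.float64(-0.35)]
[1, np.float64(0.23), np.float64(-0.69), 0, np.float64(-0.35), 1, np.float64(0.21), np.float64(-0.7), 0, np.float64(-0.35), 1, np.float64(0.19), np.float64(-0.7), 0, np.float64(-0.35), 1, np.float64(0.18), np.float64(-0.71), 0, np.float64(-0.35), 1, np.float64(0.16), np.float64(-0.71), 0, np.float64(-0.35)]
[1, np.float64(0.14), np.float64(-0.72), 0, np.float64(-0.35), 1, np.float64(0.12), np.float64(-0.72), 0, np.float64(-0.35), 1, np.float64(0.11), np.float64(-0.72), 0, np.float64(-0.35), 1, np.float64(0.09), np.float64(-0.72), 0, np.float64(-0.35), 1, np.float64(0.07), np.float64(-0.73), 0, np.float64(-0.35)]
[1, np.float64(0.05), np.float64(-0.73), 0, np.float64(-0.35), 1, np.float64(0.03), np.float64(-0.73), 0, np.float64(-0.35), 1, np.float64(0.02), np.float64(-0.73), 0, np.float64(-0.35), 1, np.float64(-0.0), np.float64(-0.73), 0, np.float64(-0.35), 1, np.float64(-0.02), np.float64(-0.73), 0, np.float64(-0.35)]
[1, np.float64(-0.04), np.float64(-0.73), 0, np.float64(-0.35), 1, np.float64(-0.05), np.float64(-0.73), 0, np.float64(-0.35), 1, np.float64(-0.07), np.float64(-0.73), 0, np.float64(-0.35), 1, np.float64(-0.09), np.float64(-0.72), 0, np.float64(-0.35), 1, np.float64(-0.11), np.float64(-0.72), 0, np.float64(-0.35)]
```

Emit:
arm_command:
  moves: [1,0,0,0.2,0,1,0,0,0,0,1,0,0,0,0,1,0,0,0,0]

```text
clock: 7.07
tool_pos: [540.7, -3.9, 267.2]
ee_rot: [[-0.77, 0.638, 0.001], [0.638, 0.77, -0.0], [-0.001, 0.001, -1.0]]
force: [2.1, -1.1, 3.2]
gripper_width: 0.25
gripper_force: 12.0
```

Emit:
arm_command:
  moves: [1,0.31,-0.66,0,-0.35,1,0.29,-0.67,0,-0.35,1,0.28,-0.67,0,-0.35,1,0.26,-0.68,0,-0.35,1,0.24,-0.69,0,-0.35]

```text
clock: 7.48
tool_pos: [463.7, -52.2, 267.2]
ee_rot: [[-0.888, 0.46, 0.001], [0.46, 0.888, 0.002], [0.0, 0.002, -1.0]]
force: [1.1, 2.5, 3.0]
gripper_width: 0.252
gripper_force: 12.0
```

Emit:
arm_command:
  moves: [1,0.23,-0.69,0,-0.35,1,0.21,-0.7,0,-0.35,1,0.19,-0.7,0,-0.35,1,0.18,-0.71,0,-0.35,1,0.16,-0.71,0,-0.35]

```text
clock: 7.9
tool_pos: [407.2, -123.6, 267.1]
ee_rot: [[-0.964, 0.265, -0.0], [0.265, 0.964, 0.002], [0.001, 0.002, -1.0]]
force: [-0.2, 2.7, 4.2]
gripper_width: 0.249
gripper_force: 12.0
```

Tracking well, so I'll continue.

Emit:
arm_command:
  moves: [1,0.14,-0.72,0,-0.35,1,0.12,-0.72,0,-0.35,1,0.11,-0.72,0,-0.35,1,0.09,-0.72,0,-0.35,1,0.07,-0.73,0,-0.35]

```text
clock: 8.32
tool_pos: [377.2, -209.9, 267.1]
ee_rot: [[-0.998, 0.059, -0.002], [0.059, 0.998, 0.002], [0.002, 0.002, -1.0]]
force: [-1.1, 2.3, 4.1]
gripper_width: 0.249
gripper_force: 12.0
```

Emit:
arm_command:
  moves: [1,0.05,-0.73,0,-0.35,1,0.03,-0.73,0,-0.35,1,0.02,-0.73,0,-0.35,1,0,-0.73,0,-0.35,1,-0.02,-0.73,0,-0.35]

```text
clock: 8.73
tool_pos: [377.4, -301.5, 267.0]
ee_rot: [[-0.989, -0.15, -0.002], [-0.15, 0.989, 0.001], [0.002, 0.001, -1.0]]
force: [-2.4, 2.3, 5.3]
gripper_width: 0.249
gripper_force: 12.0
```

Emit:
arm_command:
  moves: [1,-0.04,-0.73,0,-0.35,1,-0.05,-0.73,0,-0.35,1,-0.07,-0.73,0,-0.35,1,-0.09,-0.72,0,-0.35,1,0,0,0,0]

```text
clock: 9.15
tool_pos: [400.0, -373.1, 267.0]
ee_rot: [[-0.95, -0.311, -0.0], [-0.311, 0.95, -0.001], [0.001, -0.001, -1.0]]
force: [-2.9, -1.4, 4.5]
gripper_width: 0.249
gripper_force: 12.0
```

Emit:
arm_command:
  moves: [-0.4,0,0,0,0,-0.4,0,0,0,0,-0.4,0,0,0,0,-0.4,0,0,-1,0,-0.4,0,0,-1,0]

```text
clock: 9.57
tool_pos: [398.7, -368.6, 314.3]
ee_rot: [[-0.95, -0.312, -0.004], [-0.312, 0.95, 0.005], [0.002, 0.006, -1.0]]
force: [-0.2, 0.3, 0.0]
gripper_width: 0.544
gripper_force: 0.0
```

Emit:
arm_command:
  moves: [-0.4,0,0,-1,0,-0.4,0,0,-1,0,-0.4,0,0,-1,0,-0.4,0,0,0,0]

```text
clock: 9.9
tool_pos: [400.6, -370.7, 397.8]
ee_rot: [[-0.95, -0.312, 0.006], [-0.312, 0.95, -0.007], [-0.004, -0.008, -1.0]]
force: [0.2, 0.1, 1.5]
gripper_width: 0.697
gripper_force: 0.0
```

```bash
python3 - <<'E'
from h import *
s=look("w4",dict(lamp_knob=284,drawer_front=80,cabinet=0,work_mat=0,marker=0))
for c in("scene","side"):look(c+"4",dict(lamp_knob=284,drawer_front=80,cabinet=0,lamp=0,work_mat=0,glue_bottle=0),c)
E
```

```text
tcp [ 400.6 -370.7  397.8] y 108.15744221640567 F [0.2 0.1 1.5] 9.9
lamp_knob 0.84 [324. 191.] [ 392.3 -371.2  284. ]
cabinet 0.64 [401. 338.] [753.9 -48.7   0. ]
work_mat 0.59 [452. 249.] [496.5 -37.1   0. ]
marker 0.9 [570. 250.] [416.3 210.9   0. ]
tcp [ 399.3 -369.9  389.4] y 108.13589055630037 F [ 0.3 -0.3 -0.2] 10.2
drawer_front 0.79 [349. 235.] [638.1 -52.9  80. ]
cabinet 0.74 [380. 250.] [749.3 -60.6   0. ]
lamp 0.69 [392. 292.] [ 660.4 -249.2    0. ]
work_mat 0.83 [305. 266.] [501.8 -36.1   0. ]
glue_bottle 0.88 [328. 215.] [713.5 217.9   0. ]
tcp [ 399.7 -370.6  391.4] y 108.1256508726827 F [0.2 1.  0. ] 10.55
lamp_knob 0.68 [265. 257.] [ 400.4 -370.6  284. ]
lamp_knob 0.42 [390. 250.] [ 660.9 -366.7  284. ]
drawer_front 0.8 [355. 230.] [641.  -43.7  80. ]
drawer_front 0.59 [368. 302.] [ 635.  -326.3   80. ]
cabinet 0.75 [387. 251.] [746.  -54.7   0. ]
lamp 0.66 [370. 301.] [ 657.6 -254.8    0. ]
work_mat 0.72 [308. 250.] [494.1 -33.2   0. ]
work_mat 0.4 [348. 358.] [ 576.8 -425.     0. ]
glue_bottle 0.97 [361. 204.] [701.3 210.7   0. ]
```

View pics/scene4.png

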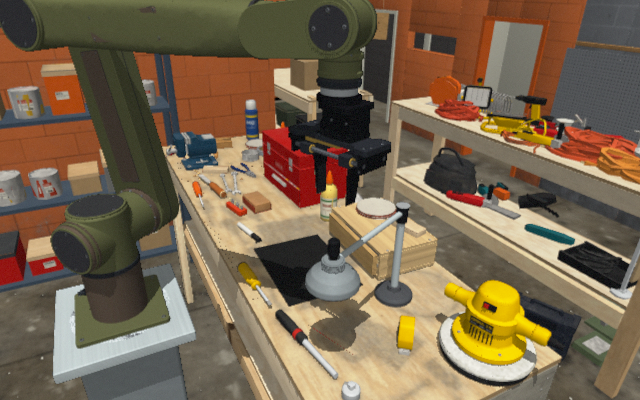

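The lamp is swung right, with the head near (335,275) in the scene view. Now I'll go over the drawer front, squared up.

Emit:
arm_command:
  moves: [-0.4,0,0,0,0.88,-0.4,0,0,0,0.88,-0.4,0,0,0,0.88,-0.4,0,0,0,0,-0.4,-0.46,0.92,0,0]

```text
clock: 11.32
tool_pos: [410.1, -349.7, 391.1]
ee_rot: [[-1.0, 0.002, -0.001], [0.002, 1.0, -0.001], [0.001, -0.001, -1.0]]
force: [-0.2, 0.5, -0.4]
gripper_width: 0.699
gripper_force: 0.0
```

Emit:
arm_command:
  moves: [-0.4,-0.46,0.92,0,0,-0.4,-0.46,0.92,0,0,-0.4,-0.46,0.92,0,0,-0.4,-0.46,0.92,0,0,-0.4,-0.46,0.92,0,0]

```text
clock: 11.73
tool_pos: [469.1, -231.6, 391.8]
ee_rot: [[-1.0, -0.002, 0.0], [-0.002, 1.0, -0.0], [-0.0, -0.0, -1.0]]
force: [0.5, -0.4, -0.5]
gripper_width: 0.699
gripper_force: 0.0
```

Emit:
arm_command:
  moves: [-0.4,-0.46,0.92,0,0,-0.4,-0.46,0.92,0,0,-0.4,-0.46,0.92,0,0,-0.4,-0.46,0.92,0,0,-0.4,-0.46,0.92,0,0]

```text
clock: 12.15
tool_pos: [526.7, -116.5, 391.8]
ee_rot: [[-1.0, -0.003, 0.0], [-0.003, 1.0, -0.0], [-0.0, -0.0, -1.0]]
force: [-0.8, -0.8, 0.7]
gripper_width: 0.699
gripper_force: 0.0
```

Emit:
arm_command:
  moves: [1,-0.46,0.92,0,0,1,-0.46,0.92,0,0,1,-0.46,0.92,0.8,0,1,0,0,0.8,0,1,0,0,0,0]

```text
clock: 12.57
tool_pos: [559.7, -47.2, 346.8]
ee_rot: [[-1.0, -0.005, -0.007], [-0.005, 1.0, 0.001], [0.007, 0.001, -1.0]]
force: [-0.2, -0.2, -1.0]
gripper_width: 0.409
gripper_force: 0.0
```

```bash
python3 - <<'E'
from h import *
s=look("w5",dict(drawer_front=80,cabinet=0,work_mat=0,drawer_floor=30,lamp=0))
mask("drawer_front",80,"wrist",s,1);mask("work_mat",3,"wrist",s,1)
E
```

```text
tcp [559.7 -47.2 346.8] y 90.2584222857886 F [-0.2 -0.2 -1. ] 12.5667
drawer_front 0.82 [323. 222.] [639.5 -42.8  80. ]
cabinet 0.94 [322. 259.] [747.9 -43.8   0. ]
work_mat 0.6 [211. 213.] [ 650.3 -259.6    0. ]
work_mat 0.59 [328. 131.] [495.6 -34.3   0. ]
lamp 0.77 [211. 211.] [ 647.8 -258.4    0. ]
drawer_front 0.61 ctr [639.4 -39.7] size [273.9  39.2] long 87.91852 npx 3357
work_mat 0.81 ctr [497.2 -33.1] size [300.4 223.3] long 88.15882 npx 21379
```

View pics/w5.png

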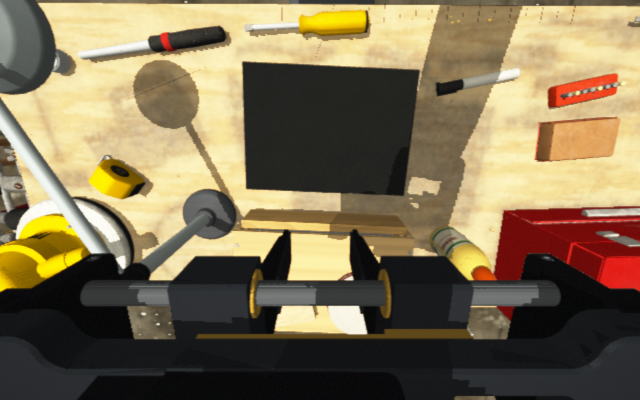

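The wrist view shows the drawer front as a band at rows ~208-237, cols 243-412, and the mat at (330,130). A crop should give me its yaw.

```bash
python3 - <<'E'
from h import *
im=cv2.imread("pics/w5.png")[195:255,230:430];cv2.imwrite("pics/w5c.png",cv2.resize(im,(800,240),interpolation=cv2.INTER_CUBIC))
E
```

```text
(no output)
```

View pics/w5c.png

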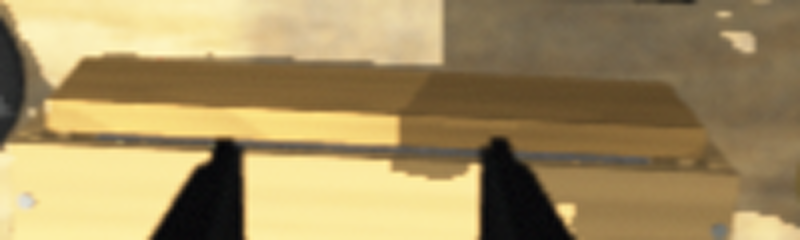

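```bash
python3 - <<'E'
from h import *
np.set_printoptions(precision=1,suppress=True)
s=env.read_state()
A=back("wrist",[(241.25,219.75),(405.5,226.75)],80,s);B=back("wrist",[(230,230.5),(414.5,238)],92,s);M=back("wrist",[(243,62),(419,70),(408,195),(245,190)],3,s)
for P in(A,B):
    d=P[1]-P[0];print(P[:,:2],P.mean(0),np.hypot(*d[:2]),np.degrees(np.arctan2(d[1],d[0])))
print(M,M.mean(0))
E
```

```text
[[ 642.2 -182.7]
 [ 654.7   94. ]] [648.5 -44.4  80. ] 276.9612122718927 87.42712849231191
[[ 656.8 -199.2]
 [ 670.   106.8]] [663.4 -46.2  92. ] 306.25710419880437 87.52232388527462
[[ 387.8 -180.4    3. ]
 [ 400.3  117.4    3. ]
 [ 619.6  118.1    3. ]
 [ 609.8 -193.9    3. ]] [504.4 -34.7   3. ]
```

The front measures 277 mm wide, which matches, at (648.5,-44.5), with the cabinet yaw about -2.5°. I'll align, descend with closed fingers in front of it, and push.

Emit:
arm_command:
  moves: [1,0,0,1,0.41,1,0,0,1,0,1,0,0,1,0,1,0,0,1,0,1,0,0,1,0]

```text
clock: 13.38
tool_pos: [561.0, -49.1, 226.4]
ee_rot: [[-0.999, 0.05, 0.002], [0.05, 0.999, -0.0], [-0.002, -0.0, -1.0]]
force: [-0.2, -0.1, 0.2]
gripper_width: 0.008
gripper_force: 0.0
```

Emit:
arm_command:
  moves: [1,0,0,1,0,1,0,0,1,0,1,0,0,1,0,1,0,0,1,0,1,0,0,1,0]

```text
clock: 13.8
tool_pos: [561.2, -49.2, 101.4]
ee_rot: [[-0.999, 0.05, 0.002], [0.05, 0.999, -0.0], [-0.002, -0.0, -1.0]]
force: [0.1, 0.4, -0.0]
gripper_width: 0.006
gripper_force: 0.0
```

Emit:
arm_command:
  moves: [1,0,0,1,0,1,0,0,1,0,1,-0.8,0,0,0,1,-0.8,0,0,0,1,-0.8,0,0,0]

```text
clock: 14.22
tool_pos: [621.2, -52.1, 51.4]
ee_rot: [[-0.999, 0.05, -0.001], [0.05, 0.999, 0.0], [0.001, 0.0, -1.0]]
force: [0.6, -0.1, 0.5]
gripper_width: 0.008
gripper_force: 0.0
```

Emit:
arm_command:
  moves: [1,-0.2,0,0,0,1,-0.2,0,0,0,1,-0.2,0,0,0,1,0,0,0,0]

```text
clock: 14.55
tool_pos: [634.6, -52.7, 51.8]
ee_rot: [[-0.999, 0.05, -0.003], [0.05, 0.999, -0.0], [0.003, -0.0, -1.0]]
force: [-3.2, -0.2, 3.8]
gripper_width: 0.004
gripper_force: 2.2
```

Emit:
arm_command:
  moves: [1,-0.12,0,0,0,1,-0.12,0,0,0,1,0,0,0,0]

```text
clock: 14.8
tool_pos: [639.1, -52.8, 51.6]
ee_rot: [[-0.999, 0.049, -0.006], [0.049, 0.999, 0.0], [0.006, -0.0, -1.0]]
force: [-8.4, 0.0, 5.4]
gripper_width: 0.003
gripper_force: 4.4
```

Emit:
arm_command:
  moves: [1,-0.12,0,0,0,1,0,0,0,0]

```text
clock: 14.97
tool_pos: [639.0, -52.8, 51.7]
ee_rot: [[-0.999, 0.049, -0.014], [0.049, 0.999, 0.001], [0.014, -0.0, -1.0]]
force: [-19.6, 0.2, 14.4]
gripper_width: 0.007
gripper_force: 10.0
```

I've reached the hard stop at x≈639. Now I'll let go by backing off quickly.

Emit:
arm_command:
  moves: [1,1,0,0,0,1,1,0,0,0,1,1,0,0,0,1,1,0,-0.5,0,1,1,0,-1,0]

```text
clock: 15.38
tool_pos: [515.6, -46.0, 86.0]
ee_rot: [[-0.999, 0.05, -0.006], [0.05, 0.999, 0.001], [0.006, 0.001, -1.0]]
force: [0.3, -1.0, 0.6]
gripper_width: 0.007
gripper_force: 0.0
```

Emit:
arm_command:
  moves: [1,0.5,0,-1,0,1,0,0,-1,0,1,0,0,-1,0,1,0,0,-1,0,1,0,0,-1,0]

```text
clock: 15.8
tool_pos: [506.8, -46.0, 215.6]
ee_rot: [[-0.999, 0.05, 0.002], [0.05, 0.999, -0.0], [-0.002, -0.0, -1.0]]
force: [1.3, -0.8, 0.0]
gripper_width: 0.007
gripper_force: 0.0
```

Emit:
arm_command:
  moves: [1,0,0,-1,0,1,0,0,-1,0,1,0,0,-1,0,1,0,0,0,0]

```text
clock: 16.13
tool_pos: [509.4, -46.5, 295.8]
ee_rot: [[-0.999, 0.05, 0.011], [0.05, 0.999, -0.002], [-0.011, -0.002, -1.0]]
force: [0.4, 0.1, 2.1]
gripper_width: 0.005
gripper_force: 0.0
```

```bash
python3 - <<'E'
from h import *
s=look("w6",dict(drawer_front=80,drawer_floor=30))
mask("drawer_front",80,"wrist",s,1)
im=cv2.imread("pics/w6.png")[130:330,180:480];cv2.imwrite("pics/w6c.png",cv2.resize(im,(750,500)))
E
```

```text
tcp [509.4 -46.5 295.8] y 87.15795884835718 F [0.4 0.1 2.1] 16.1333
drawer_front 0.75 [483.  98.] [414.7 166.3  80. ]
drawer_front 0.65 [330. 225.] [581.5 -35.9  80. ]
drawer_front 0.72 ctr [608.1 -38.6] size [274.   98.1] long 87.256096 npx 7756
```

View pics/w6c.png

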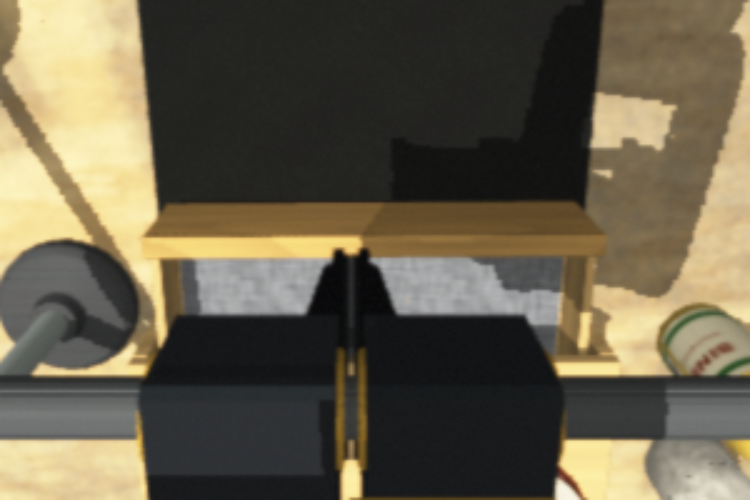

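The drawer is ajar, with its outer face at row ~225 (x≈581, about 66 mm open). I'll hook closed fingers behind the front and draw it out.

Emit:
arm_command:
  moves: [1,-0.9,0,0,0,1,-0.9,0,0,0,1,-0.9,0,0,0,1,-0.9,0,0,0,1,-0.9,0,0,0]

```text
clock: 16.75
tool_pos: [619.8, -51.5, 286.4]
ee_rot: [[-0.999, 0.05, -0.004], [0.05, 0.999, 0.001], [0.004, 0.0, -1.0]]
force: [0.1, -0.6, 0.4]
gripper_width: 0.004
gripper_force: 0.0
```

Emit:
arm_command:
  moves: [1,0,0,0.96,0,1,0,0,0.96,0,1,0,0,0.96,0,1,0,0,0.96,0,1,0,0,0.96,0]

```text
clock: 17.17
tool_pos: [618.2, -51.4, 165.4]
ee_rot: [[-0.999, 0.05, -0.004], [0.05, 0.999, 0.001], [0.004, 0.0, -1.0]]
force: [0.5, 0.4, 0.6]
gripper_width: 0.007
gripper_force: 0.0
```

Emit:
arm_command:
  moves: [1,0,0,0.96,0,1,0,0,0.96,0,1,0,0,0.96,0,1,0,0,0.96,0,1,0,0,0,0]

```text
clock: 17.58
tool_pos: [613.9, -50.7, 64.8]
ee_rot: [[-0.999, 0.05, -0.014], [0.05, 0.999, 0.002], [0.014, 0.002, -1.0]]
force: [-1.0, -0.4, -1.1]
gripper_width: 0.003
gripper_force: 0.0
```

Emit:
arm_command:
  moves: [1,0,0,0.3,0,1,0.4,0,0,0,1,0.4,0,0,0,1,0.4,0,0,0,1,0.4,0,0,0]

```text
clock: 18.0
tool_pos: [579.7, -49.8, 67.1]
ee_rot: [[-0.999, 0.05, 0.003], [0.05, 0.999, -0.001], [-0.003, -0.0, -1.0]]
force: [2.7, -0.6, 0.4]
gripper_width: 0.003
gripper_force: 1.1
```

Emit:
arm_command:
  moves: [1,0.4,0,0,0,1,0.4,0,0,0,1,0.4,0,0,0,1,0.4,0,0,0,1,0.4,0,0,0]

```text
clock: 18.42
tool_pos: [529.3, -47.2, 66.3]
ee_rot: [[-0.999, 0.05, 0.001], [0.05, 0.999, -0.0], [-0.001, -0.0, -1.0]]
force: [1.3, -0.8, 2.1]
gripper_width: 0.002
gripper_force: 1.1
```

Emit:
arm_command:
  moves: [1,0.4,0,0,0,1,0.2,0,0,0,1,0.2,0,0,0,1,0.2,0,0,0,1,0,0,0,0]

```text
clock: 18.83
tool_pos: [503.3, -45.6, 65.0]
ee_rot: [[-0.999, 0.05, -0.002], [0.05, 0.999, 0.0], [0.002, 0.0, -1.0]]
force: [0.4, 0.1, -0.3]
gripper_width: 0.004
gripper_force: 0.0
```

Emit:
arm_command:
  moves: [1,0.16,0,0,0,1,0.16,0,0,0,1,0,0,0,0]

```text
clock: 19.08
tool_pos: [495.8, -45.4, 65.1]
ee_rot: [[-0.999, 0.05, -0.002], [0.05, 0.999, 0.0], [0.002, 0.0, -1.0]]
force: [0.0, 0.3, 0.3]
gripper_width: 0.008
gripper_force: 0.0
```

Emit:
arm_command:
  moves: [1,0.16,0,0,0,1,0,0,0,0]

```text
clock: 19.25
tool_pos: [493.2, -45.3, 65.8]
ee_rot: [[-0.999, 0.05, 0.002], [0.05, 0.999, -0.0], [-0.002, -0.0, -1.0]]
force: [3.3, 0.7, -2.0]
gripper_width: 0.007
gripper_force: 1.6
```

Emit:
arm_command:
  moves: [1,0.12,0,0,0,1,0,0,0,0]

```text
clock: 19.42
tool_pos: [493.2, -45.4, 66.0]
ee_rot: [[-0.999, 0.05, 0.01], [0.05, 0.999, -0.001], [-0.01, -0.0, -1.0]]
force: [13.7, 0.1, -10.7]
gripper_width: 0.0
gripper_force: 6.8
```

Emit:
arm_command:
  moves: [1,-0.6,0,0,0,1,0,0,-1,0,1,0,0,-1,0,1,0,0,-1,0,1,0,0,-1,0]

```text
clock: 19.83
tool_pos: [504.1, -45.8, 166.3]
ee_rot: [[-0.999, 0.049, -0.002], [0.049, 0.999, 0.0], [0.003, 0.0, -1.0]]
force: [0.4, -0.3, 0.8]
gripper_width: 0.003
gripper_force: 0.0
```

Emit:
arm_command:
  moves: [-1,0,0,-1,0,-1,0,0,-1,0,-1,0,0,-1,0,-1,0,0,-1,0,-1,0,0,-1,0]

```text
clock: 20.25
tool_pos: [504.1, -45.8, 291.7]
ee_rot: [[-0.999, 0.05, -0.002], [0.05, 0.999, 0.0], [0.002, 0.0, -1.0]]
force: [0.9, 0.4, -0.6]
gripper_width: 0.298
gripper_force: 0.0
```

Emit:
arm_command:
  moves: [-1,0.8,0.9,-1,0,-1,0.8,0.9,-0.5,0,-1,0,1,0,0,-1,0,1,0,0,-1,0,1,0,0]

```text
clock: 20.67
tool_pos: [470.1, 76.8, 328.8]
ee_rot: [[-0.999, 0.05, 0.0], [0.05, 0.999, -0.0], [-0.0, -0.0, -1.0]]
force: [0.3, 0.1, 0.5]
gripper_width: 0.654
gripper_force: 0.0
```

Emit:
arm_command:
  moves: [-1,0,1,0,0,-1,0,1,0,0,-1,0,1,0,0,-1,0,1,0,0,-1,0,0,0,0]

```text
clock: 21.08
tool_pos: [475.0, 178.7, 327.7]
ee_rot: [[-0.999, 0.046, -0.002], [0.046, 0.999, 0.001], [0.002, 0.001, -1.0]]
force: [0.2, -1.0, 0.8]
gripper_width: 0.978
gripper_force: 0.0
```

```bash
python3 - <<'E'
from h import *
s=look("w7",dict(drawer_front=80,drawer_floor=30,marker=0,bit_box=0,sanding_block=0,torch=0,glue_bottle=0))
for t,z in dict(bit_box=22,marker=9,sanding_block=36,torch=18).items(): mask(t,z,"wrist",s)
E
```

```text
tcp [475.  178.7 327.7] y 87.38551908757633 F [ 0.2 -1.   0.8] 21.0833
drawer_front 0.6 [182. 180.] [473.2 -32.   80. ]
drawer_floor 0.6 [201. 228.] [568.9 -39.   30. ]
marker 0.6 [338. 129.] [409.9 211.    0. ]
bit_box 0.67 [446. 139.] [435.7 398.9   0. ]
bit_box 0.24 [204. 226.] [577.3 -47.6   0. ]
sanding_block 0.8 [440. 179.] [506.5 392.8   0. ]
glue_bottle 0.75 [336. 278.] [700.  198.9   0. ]
bit_box 0.8 ctr [426.3 390.4] size [ 35.5 104. ] long 101.75415 npx 1322
marker 0.85 ctr [413.2 215.8] size [ 20.8 132.8] long 100.12244 npx 845
marker 0.59 ctr [577.  -66.7] size [335.  218.8] long 87.4341 npx 15544
sanding_block 0.88 ctr [502.1 391.6] size [ 70.6 119. ] long 95.36759 npx 2795
sanding_block 0.22 ctr [565.3 -54. ] size [313.6 206.3] long 86.98473 npx 15552
```

View pics/w7.png

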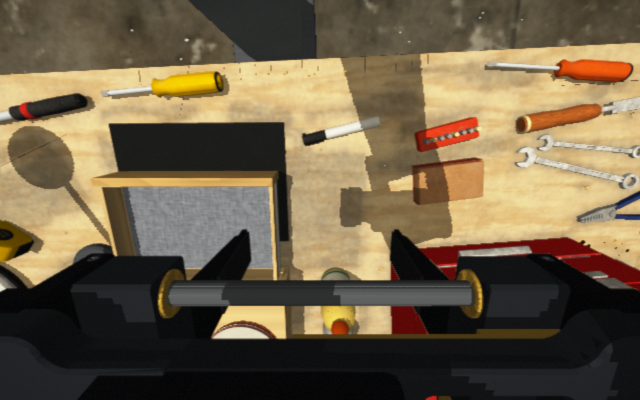

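The drawer is fully out and empty, with its front at x≈473. All three tools are unmoved: marker at (341,130), bit box at (447,134), block at (448,181). Marker first.

Emit:
arm_command:
  moves: [-0.1,0,0,0,0.94,-0.1,0,0,0,0.94,-0.1,0,0,0,0.94,-0.1,0,0,0,0.94,-0.1,0,0,0,0.94]

```text
clock: 22.1
tool_pos: [475.8, 175.6, 328.2]
ee_rot: [[-0.814, 0.581, -0.0], [0.581, 0.814, -0.0], [-0.0, -0.0, -1.0]]
force: [-0.2, -0.2, -0.8]
gripper_width: 0.707
gripper_force: 0.0
```

Emit:
arm_command:
  moves: [-0.1,0,0,0,0.94,-0.1,0,0,0,0.94,-0.1,0,0,0,0.94,-0.1,0,0,0,0.94,-0.1,0,0,0,0.94]

```text
clock: 22.52
tool_pos: [475.8, 175.6, 328.2]
ee_rot: [[-0.378, 0.926, -0.0], [0.926, 0.378, -0.0], [-0.0, -0.0, -1.0]]
force: [0.1, 0.8, -0.4]
gripper_width: 0.55
gripper_force: 0.0
```

Emit:
arm_command:
  moves: [-0.1,0,0,0,0.94,-0.1,0,0,0,0.94,-0.1,0.63,-0.73,1,0,-0.1,0.63,-0.73,1,0,-0.1,0.63,-0.73,1,0]

```text
clock: 22.93
tool_pos: [413.7, 213.4, 252.7]
ee_rot: [[-0.165, 0.986, 0.001], [0.986, 0.165, 0.0], [0.0, 0.001, -1.0]]
force: [-0.5, 0.6, 0.4]
gripper_width: 0.551
gripper_force: 0.0
```

Emit:
arm_command:
  moves: [-0.1,0,0,1,0,-0.1,0,0,1,0,-0.1,0,0,1,0,-0.1,0,0,0,0]

```text
clock: 23.27
tool_pos: [410.5, 212.0, 172.5]
ee_rot: [[-0.167, 0.986, -0.009], [0.986, 0.167, -0.004], [-0.002, -0.01, -1.0]]
force: [-0.3, -0.4, -0.4]
gripper_width: 0.548
gripper_force: 0.0
```

```bash
cat >> h.py <<'E'
def todo(target,s):
    R=s["ee_rot"];d=R.T@(np.array(target)-s["tool_pos"]);print("norm moves tx,ty,tz",np.round(d/25,2))
E
python3 - <<'E'
from h import *
s=look("w8",dict(marker=0,bit_box=0,sanding_block=0))
mask("marker",9,"wrist",s)
E
```

```text
tcp [410.5 212.  172.5] y 9.616228644530391 F [-0.3 -0.4 -0.4] 23.2667
marker 0.63 [321. 183.] [409.9 215.    0. ]
bit_box 0.74 [370.  31.] [433.4 388.8   0. ]
sanding_block 0.56 [439.  35.] [507.9 397.7   0. ]
marker 0.67 ctr [414.3 213.9] size [ 20.7 133.5] long 100.91904 npx 1537
```

Emit:
arm_command:
  moves: [-0.1,0,0,1,-0.19,-0.1,0,0,1,0,-0.1,0,0,1,0,-0.1,0,0,1,0,-0.1,0,0,1,0]

```text
clock: 23.93
tool_pos: [415.8, 213.8, 54.3]
ee_rot: [[-0.189, 0.982, 0.004], [0.982, 0.189, 0.002], [0.001, 0.004, -1.0]]
force: [0.0, -0.0, -0.4]
gripper_width: 0.552
gripper_force: 0.0
```

Emit:
arm_command:
  moves: [-0.1,0,0,0.6,0,-0.1,0,0,0,0,-0.1,0,0,0,0]

```text
clock: 24.18
tool_pos: [414.7, 213.4, 39.1]
ee_rot: [[-0.189, 0.982, 0.001], [0.982, 0.189, 0.0], [0.0, 0.001, -1.0]]
force: [-0.1, -0.4, -0.3]
gripper_width: 0.551
gripper_force: 0.0
```

```bash
python3 - <<'E'
from h import *
s=look("w9",dict(marker=0))
mask("marker",9,"wrist",s);todo((412.5,214.5,3),s)
E
```

```text
tcp [414.7 213.4  39.1] y 10.900557364740154 F [-0.1 -0.4 -0.3] 24.1833
marker 0.91 [314. 221.] [409.9 214.9   0. ]
marker 0.81 ctr [411.9 225.3] size [ 18.4 112.7] long 101.79677 npx 3198
marker 0.39 ctr [436.8 356.6] size [38.5 26.3] long 10.935367 npx 2894
norm moves tx,ty,tz [ 0.1 -0.1  1.4]
```

Emit:
arm_command:
  moves: [-0.1,0,-0.1,0.7,0,-0.1,0,0,0.72,0,1,0,0,0,0,1,0,0,0,0,1,0,0,0,0]
  newtons: 30

```text
clock: 24.75
tool_pos: [412.7, 213.2, 4.2]
ee_rot: [[-0.189, 0.982, 0.002], [0.982, 0.189, 0.001], [0.0, 0.002, -1.0]]
force: [1.2, -0.0, -0.2]
gripper_width: 0.396
gripper_force: 0.0
```

Emit:
arm_command:
  moves: [1,0,0,0,0,1,0,0,0,0,1,0,0,0,0,1,0,0,0,0,1,0,0,0,0]

```text
clock: 25.17
tool_pos: [412.2, 213.0, 3.5]
ee_rot: [[-0.189, 0.982, 0.001], [0.982, 0.189, 0.0], [0.0, 0.001, -1.0]]
force: [-1.5, -0.0, 4.9]
gripper_width: 0.17
gripper_force: 30.0
```

The marker is held at 16 mm. I'll lift, square up and carry it to the drawer.

Emit:
arm_command:
  moves: [1,0,0,-0.8,0,1,0,0,-0.9,0,1,0,0,-1,0.97,1,0,0,-1,0.97,1,0,0,-1,0]

```text
clock: 25.58
tool_pos: [411.0, 212.6, 120.9]
ee_rot: [[0.046, 0.999, -0.001], [0.999, -0.046, -0.0], [-0.0, -0.001, -1.0]]
force: [0.7, 0.3, 0.4]
gripper_width: 0.172
gripper_force: 30.0
```

Emit:
arm_command:
  moves: [1,0,0,-1,0,1,-0.94,0.37,0,0,1,-0.94,0.37,0,0,1,-0.94,0.37,0,0,1,-0.94,0.37,0,0]

```text
clock: 26.0
tool_pos: [444.5, 116.4, 145.2]
ee_rot: [[0.042, 0.999, 0.0], [0.999, -0.042, 0.0], [0.0, 0.0, -1.0]]
force: [0.5, 0.1, -0.4]
gripper_width: 0.173
gripper_force: 30.0
```

Emit:
arm_command:
  moves: [1,-0.94,0.37,0,0,1,-0.94,0.37,0,0,1,-0.94,0.37,0,0,1,-0.94,0.37,0,0,1,-0.94,0.37,0,0]

```text
clock: 26.42
tool_pos: [485.7, -3.3, 144.9]
ee_rot: [[0.043, 0.999, -0.0], [0.999, -0.043, 0.0], [0.0, -0.0, -1.0]]
force: [0.0, 0.2, -0.1]
gripper_width: 0.171
gripper_force: 30.0
```

Emit:
arm_command:
  moves: [1,-0.94,0.37,0,0,1,-0.94,0.37,0,0,1,-0.94,0.37,0,0,1,-0.94,0.37,0,0,1,0,0,0,0]

```text
clock: 26.83
tool_pos: [519.6, -100.9, 145.1]
ee_rot: [[0.046, 0.999, 0.0], [0.999, -0.046, -0.001], [-0.001, 0.0, -1.0]]
force: [0.4, 0.7, -1.1]
gripper_width: 0.176
gripper_force: 30.0
```

```bash
python3 - <<'E'
from h import *
s=look("w10",dict(marker=130,drawer_floor=30,drawer_front=80))
print(s["gripper_width"],s["gripper_force"]);todo((518.4,-96.8,36),s)
E
```

```text
tcp [ 519.6 -100.9  145.1] y -2.6214198080485787 F [ 0.4  0.7 -1.1] 26.8333
marker 0.79 [322. 241.] [ 521.4 -104.5  130. ]
drawer_floor 0.79 [362. 134.] [564.6 -37.3  30. ]
drawer_front 0.97 [251. 139.] [466.5 -34.2  80. ]
0.17583068702135637 29.999153316020966
norm moves tx,ty,tz [ 0.2 -0.1  4.4]
```

View pics/w10.png

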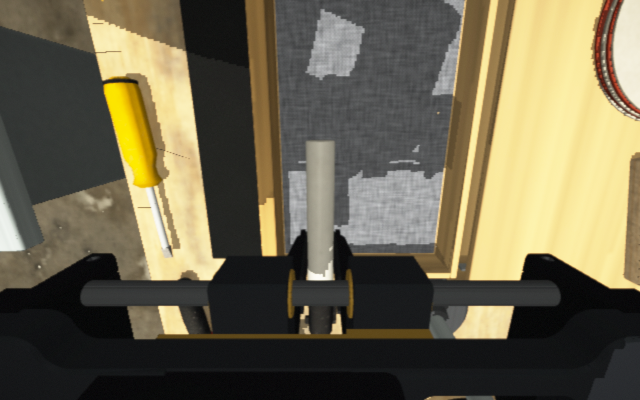

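The marker is aligned over the floor (320,200), but its right end is near the right wall. I'll shift it 10 mm left and lower.

Emit:
arm_command:
  moves: [1,0.4,0,0.9,0,1,0,0,0.9,0,1,0,0,0.9,0,1,0,0,0.9,0,1,0,0,0.6,0]

```text
clock: 27.45
tool_pos: [517.5, -85.9, 37.8]
ee_rot: [[0.041, 0.999, -0.003], [0.999, -0.041, 0.001], [0.001, -0.003, -1.0]]
force: [0.0, 1.1, -0.5]
gripper_width: 0.173
gripper_force: 30.0
```

Emit:
arm_command:
  moves: [1,0,0,0,0,1,0,0,0,0]

```text
clock: 27.62
tool_pos: [518.2, -86.4, 39.5]
ee_rot: [[0.041, 0.999, -0.002], [0.999, -0.041, 0.001], [0.001, -0.002, -1.0]]
force: [0.7, 0.0, 0.3]
gripper_width: 0.173
gripper_force: 30.0
```

Emit:
arm_command:
  moves: [1,0,0,0.2,0,1,0,0,0,0,0.26,0,0,0,0,0.26,0,0,0,0,0.26,0,0,0,0]

```text
clock: 28.03
tool_pos: [519.7, -87.7, 36.0]
ee_rot: [[0.042, 0.999, 0.001], [0.999, -0.042, -0.0], [-0.0, 0.001, -1.0]]
force: [-0.6, 0.0, -0.1]
gripper_width: 0.327
gripper_force: 0.0
```

Emit:
arm_command:
  moves: [0.26,0,0,-0.4,0,0.26,0,0,-0.8,0,0.26,0,0,-1,0,0.26,0,0,-1,0,0.26,0,0,-1,0]

```text
clock: 28.45
tool_pos: [519.1, -87.6, 142.2]
ee_rot: [[0.043, 0.999, 0.001], [0.999, -0.043, -0.0], [-0.0, 0.001, -1.0]]
force: [0.4, -0.1, -0.1]
gripper_width: 0.369
gripper_force: 0.0
```

Emit:
arm_command:
  moves: [-0.4,0,0,-1,0,-0.4,0,0,-1,0,-0.4,0.95,-0.23,0,0,-0.4,0.95,-0.23,0,0,-0.4,0.95,-0.23,0,0]

```text
clock: 28.87
tool_pos: [505.2, -15.3, 192.2]
ee_rot: [[0.044, 0.999, 0.003], [0.999, -0.044, -0.0], [-0.0, 0.003, -1.0]]
force: [-0.1, -0.1, -0.2]
gripper_width: 0.659
gripper_force: 0.0
```

Emit:
arm_command:
  moves: [-0.4,0.95,-0.23,0,0,-0.4,0.95,-0.23,0,0,-0.4,0.95,-0.23,0,0,-0.4,0.95,-0.23,0,0,-0.4,0.95,-0.23,0,0]

```text
clock: 29.28
tool_pos: [481.0, 105.3, 191.3]
ee_rot: [[0.043, 0.999, 0.001], [0.999, -0.043, 0.0], [0.0, 0.001, -1.0]]
force: [0.5, -0.0, -0.3]
gripper_width: 0.701
gripper_force: 0.0
```

Emit:
arm_command:
  moves: [-0.4,0.95,-0.23,0,0,-0.4,0.95,-0.23,0,0,-0.4,0.95,-0.23,0,0,-0.4,0.95,-0.23,0,0,-0.4,0.95,-0.23,0,0]

```text
clock: 29.7
tool_pos: [457.3, 225.2, 191.3]
ee_rot: [[0.042, 0.999, 0.001], [0.999, -0.042, 0.0], [0.0, 0.001, -1.0]]
force: [0.6, -0.0, 0.7]
gripper_width: 0.7
gripper_force: 0.0
```

Emit:
arm_command:
  moves: [-0.4,0.95,-0.23,0,0,-0.4,0.95,-0.23,0,0,-0.4,0.95,-0.23,0,0,-0.4,0.95,-0.23,0,0,-0.4,0.95,-0.23,0,0]

```text
clock: 30.12
tool_pos: [433.6, 345.1, 191.3]
ee_rot: [[0.042, 0.999, 0.001], [0.999, -0.042, 0.001], [0.001, 0.001, -1.0]]
force: [0.6, -0.7, -0.0]
gripper_width: 0.699
gripper_force: 0.0
```

Emit:
arm_command:
  moves: [-0.4,0,0,0,-1,-0.4,0,0,0,-1,-0.4,0,0,0,0,-0.4,0,0,0,0]

```text
clock: 30.45
tool_pos: [433.9, 344.0, 190.9]
ee_rot: [[-0.193, 0.981, 0.001], [0.981, 0.193, 0.0], [0.0, 0.001, -1.0]]
force: [0.2, 0.4, 0.2]
gripper_width: 0.701
gripper_force: 0.0
```

```bash
python3 - <<'E'
from h import *
s=look("w11",dict(bit_box=0,marker=30,sanding_block=0))
mask("bit_box",22,"wrist",s)
mask("bit_box",11,"wrist",s)
look("scene11",dict(marker=30),"scene")
E
```

```text
tcp [433.9 344.  190.9] y 11.151172487307646 F [0.2 0.4 0.2] 30.45
bit_box 0.92 [324. 145.] [430.1 393.    0. ]
sanding_block 0.76 [385. 156.] [508.9 394.8   0. ]
bit_box 0.93 ctr [427.5 393.1] size [35.  99.6] long 102.17263 npx 2414
bit_box 0.93 ctr [427.8 392.1] size [ 36.2 102.8] long 102.17263 npx 2414
tcp [434.  343.7 190.3] y 11.243165661462976 F [-0.  -0.2 -0.5] 30.75
marker 0.6 [322. 265.] [528.2 -90.2  30. ]
```

Emit:
arm_command:
  moves: [0,0.98,0.07,0,-0.15,0,0.98,0.07,0,0,0,0,0,1,0,0,0,0,1,0,0,0,0,1,0]

```text
clock: 31.27
tool_pos: [427.5, 393.3, 114.9]
ee_rot: [[-0.214, 0.977, 0.001], [0.977, 0.214, 0.001], [0.001, 0.002, -1.0]]
force: [-0.0, -0.2, -0.9]
gripper_width: 0.501
gripper_force: 0.0
```

Emit:
arm_command:
  moves: [0,0,0,1,0,0,0,0,0.8,0,0,0,0,0,0,0,0,0,0,0]

```text
clock: 31.6
tool_pos: [426.5, 392.0, 69.0]
ee_rot: [[-0.214, 0.977, -0.002], [0.977, 0.214, -0.002], [-0.001, -0.003, -1.0]]
force: [-0.0, 0.2, -0.2]
gripper_width: 0.501
gripper_force: 0.0
```

```bash
python3 - <<'E'
from h import *
s=look("w12",dict(bit_box=0))
mask("bit_box",22,"wrist",s);todo((427.7,393,4),s)
print(proj("wrist",[s["tool_pos"]],s))
E
```

```text
tcp [426.5 392.   69. ] y 12.332704704613674 F [-0.   0.2 -0.2] 31.6
bit_box 0.63 [323. 214.] [430.1 390.6   0. ]
bit_box 0.65 ctr [428.1 393.7] size [ 34.2 104. ] long 102.29106 npx 4732
norm moves tx,ty,tz [0.  0.1 2.6]
[[319.1 244.9]]
```

View pics/w12.png

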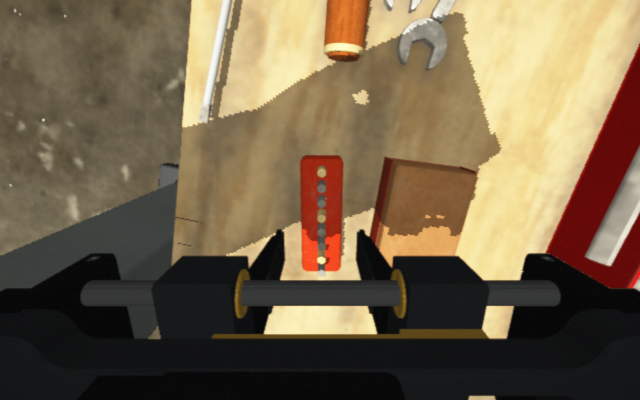

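The bit box is centred (321,213) between the fingers, and the block's edge at col 375 clears the right finger. I'll descend and grip.

Emit:
arm_command:
  moves: [0,0,0.04,0.9,0,0,0,0,0.9,0,0,0,0,0.75,0,0,0,0,0,0,1,0,0,0,0]
  newtons: 30

```text
clock: 32.17
tool_pos: [428.4, 393.0, 7.1]
ee_rot: [[-0.214, 0.977, 0.0], [0.977, 0.214, 0.0], [0.0, 0.0, -1.0]]
force: [-0.2, 0.7, 0.6]
gripper_width: 0.469
gripper_force: 0.0
```

Emit:
arm_command:
  moves: [1,0,0,0,0,1,0,0,0,0,1,0,0,0,0,1,0,0,0,0,1,0,0,0,0]

```text
clock: 32.58
tool_pos: [429.5, 393.9, 8.8]
ee_rot: [[-0.214, 0.977, 0.003], [0.977, 0.214, 0.002], [0.002, 0.003, -1.0]]
force: [-0.6, -0.3, 6.0]
gripper_width: 0.354
gripper_force: 30.0
```

Emit:
arm_command:
  moves: [1,0,0,-0.8,0,1,0,0,-0.9,0,1,0,0,-1,1,1,0,0,-1,1,1,0,0,-1,0.16]

```text
clock: 33.0
tool_pos: [427.9, 392.6, 125.0]
ee_rot: [[0.048, 0.999, 0.0], [0.999, -0.048, -0.0], [-0.0, 0.0, -1.0]]
force: [0.2, 0.2, -2.4]
gripper_width: 0.356
gripper_force: 30.0
```

Emit:
arm_command:
  moves: [1,0,0,-1,0,1,-0.98,0.39,0,0,1,-0.98,0.39,0,0,1,-0.98,0.39,0,0,1,-0.98,0.39,0,0]

```text
clock: 33.42
tool_pos: [463.0, 292.2, 149.3]
ee_rot: [[0.043, 0.999, 0.001], [0.999, -0.043, 0.0], [0.0, 0.001, -1.0]]
force: [0.7, 0.2, -1.4]
gripper_width: 0.352
gripper_force: 30.0
```

Emit:
arm_command:
  moves: [1,-0.98,0.39,0,0,1,-0.98,0.39,0,0,1,-0.98,0.39,0,0,1,-0.98,0.39,0,0,1,-0.98,0.39,0,0]

```text
clock: 33.83
tool_pos: [506.4, 167.4, 149.0]
ee_rot: [[0.044, 0.999, 0.0], [0.999, -0.044, 0.0], [0.0, 0.0, -1.0]]
force: [0.5, 0.8, -2.2]
gripper_width: 0.356
gripper_force: 30.0
```

Emit:
arm_command:
  moves: [1,-0.98,0.39,0,0,1,-0.98,0.39,0,0,1,-0.98,0.39,0,0,1,-0.98,0.39,0,0,1,-0.98,0.39,0,0]

```text
clock: 34.25
tool_pos: [549.7, 42.9, 149.0]
ee_rot: [[0.044, 0.999, 0.0], [0.999, -0.044, -0.0], [-0.0, 0.0, -1.0]]
force: [-0.1, 0.7, -2.0]
gripper_width: 0.352
gripper_force: 30.0
```

Emit:
arm_command:
  moves: [1,-0.98,0.39,0,0,1,-0.98,0.39,0,0,1,-0.98,0.39,0,0,1,0,0,0,0,1,0,0,0,0]

```text
clock: 34.67
tool_pos: [575.7, -31.5, 148.9]
ee_rot: [[0.046, 0.999, -0.0], [0.999, -0.046, 0.0], [0.0, -0.0, -1.0]]
force: [-0.4, 0.7, -1.3]
gripper_width: 0.355
gripper_force: 30.0
```

```bash
python3 - <<'E'
from h import *
s=look("w13",dict(bit_box=130,marker=30,drawer_floor=30,drawer_front=80))
print(s["gripper_width"],s["gripper_force"]);todo((603.3,-102.5,41),s);mask("marker",38,"wrist",s);mask("bit_box",s["tool_pos"][2]+14,"wrist",s)
E
```

```text
tcp [575.7 -31.5 148.9] y -2.634432504121643 F [-0.4  0.7 -1.3] 34.6667
bit_box 0.86 [322. 242.] [577.8 -37.7 130. ]
marker 0.69 [271. 246.] [518.3 -86.1  30. ]
drawer_front 0.94 [202. 221.] [469.  -35.2  80. ]
0.3551936545273935 29.99799281358719
norm moves tx,ty,tz [-2.8  1.2  4.3]
marker 0.86 ctr [521.8 -56. ] size [76.2 18.1] long 87.625786 npx 1026
bit_box 0.93 ctr [577.3 -13.2] size [70.3 33.4] long 87.4329 npx 6780
```

Emit:
arm_command:
  moves: [1,-0.93,0.4,0,0,1,-0.93,0.4,0,0,1,-0.93,0.4,0,0,1,0,0,0.9,0,1,0,0,0.9,0]

```text
clock: 35.43
tool_pos: [604.7, -102.8, 105.7]
ee_rot: [[0.045, 0.999, 0.005], [0.999, -0.045, -0.001], [-0.001, 0.005, -1.0]]
force: [-0.4, 0.8, -1.7]
gripper_width: 0.355
gripper_force: 30.0
```

Emit:
arm_command:
  moves: [1,0,0,0.9,0,1,0,0,0.9,0,1,0,0,0.5,0,1,0,0,0,0,1,0,0,0,0]

```text
clock: 35.85
tool_pos: [602.3, -101.0, 46.1]
ee_rot: [[0.043, 0.999, -0.001], [0.999, -0.043, 0.0], [0.0, -0.001, -1.0]]
force: [0.8, 0.1, -1.2]
gripper_width: 0.358
gripper_force: 30.0
```

Emit:
arm_command:
  moves: [1,0,0,0.22,0,1,0,0,0,0,-0.05,0,0,0,0,-0.05,0,0,0,0,-0.05,0,0,0,0]

```text
clock: 36.27
tool_pos: [603.4, -101.7, 42.2]
ee_rot: [[0.043, 0.999, 0.002], [0.999, -0.043, -0.001], [-0.0, 0.002, -1.0]]
force: [0.0, 0.1, 0.6]
gripper_width: 0.5
gripper_force: 0.0
```

Emit:
arm_command:
  moves: [-0.05,0,0,-0.4,0,-0.05,0,0,-0.8,0,-0.05,0,0,-1,0,-0.05,0,0,-1,0,-0.05,0,0,-1,0]

```text
clock: 36.68
tool_pos: [602.6, -101.5, 148.1]
ee_rot: [[0.044, 0.999, 0.001], [0.999, -0.044, -0.0], [-0.0, 0.001, -1.0]]
force: [0.8, 0.2, 0.3]
gripper_width: 0.521
gripper_force: 0.0
```

Emit:
arm_command:
  moves: [-1,0,0,-1,0,-1,0,0,-1,0,-1,0.98,-0.24,0,0,-1,0.98,-0.24,0,0,-1,0.98,-0.24,0,0]

```text
clock: 37.1
tool_pos: [588.2, -26.9, 198.3]
ee_rot: [[0.045, 0.999, 0.003], [0.999, -0.045, -0.0], [-0.0, 0.003, -1.0]]
force: [-0.2, -0.5, 0.4]
gripper_width: 0.814
gripper_force: 0.0
```

Emit:
arm_command:
  moves: [-1,0.98,-0.24,0,0,-1,0.98,-0.24,0,0,-1,0.98,-0.24,0,0,-1,0.98,-0.24,0,0,-1,0.98,-0.24,0,0]

```text
clock: 37.52
tool_pos: [563.0, 97.5, 197.3]
ee_rot: [[0.044, 0.999, 0.002], [0.999, -0.044, 0.0], [0.0, 0.002, -1.0]]
force: [0.5, -0.4, 0.7]
gripper_width: 0.998
gripper_force: 0.0
```

Emit:
arm_command:
  moves: [-1,0.98,-0.24,0,0,-1,0.98,-0.24,0,0,-1,0.98,-0.24,0,0,-1,0.98,-0.24,0,0,-1,0.98,-0.24,0,0]

```text
clock: 37.93
tool_pos: [538.3, 221.4, 197.3]
ee_rot: [[0.044, 0.999, 0.002], [0.999, -0.044, 0.0], [0.001, 0.001, -1.0]]
force: [-0.2, 0.8, -0.5]
gripper_width: 0.997
gripper_force: 0.0
```

Emit:
arm_command:
  moves: [-1,0.98,-0.24,0,0,-1,0.98,-0.24,0,0,-1,0.98,-0.24,0,0,-1,0.98,-0.24,0,0,-1,0.98,-0.24,0,0]

```text
clock: 38.35
tool_pos: [513.7, 345.1, 197.3]
ee_rot: [[0.044, 0.999, 0.001], [0.999, -0.044, 0.001], [0.001, 0.001, -1.0]]
force: [0.6, 0.0, -0.1]
gripper_width: 1.004
gripper_force: 0.0
```

Emit:
arm_command:
  moves: [-1,0,0,0,-0.6,-1,0,0,0,-0.6,-1,0,0,0,0,-1,0,0,0,0]

```text
clock: 38.68
tool_pos: [514.0, 343.9, 196.8]
ee_rot: [[-0.099, 0.995, 0.001], [0.995, 0.099, 0.0], [0.0, 0.001, -1.0]]
force: [0.4, 0.1, 0.0]
gripper_width: 1.0
gripper_force: 0.0
```

```bash
python3 - <<'E'
from h import *
s=look("w14",dict(sanding_block=0,bit_box=30))
mask("sanding_block",36,"wrist",s);mask("sanding_block",18,"wrist",s)
E
```

```text
tcp [514.  343.9 196.8] y 5.6558399184438795 F [0.4 0.1 0. ] 38.6833
sanding_block 0.65 [320. 140.] [508.7 399.1   0. ]
sanding_block 0.74 ctr [508.4 399.9] size [ 65.  109.9] long 95.04283 npx 5410
sanding_block 0.74 ctr [508.5 398.7] size [ 68.6 115.9] long 95.042816 npx 5410
```

```bash
python3 - <<'E'
from h import *
np.set_printoptions(precision=0,suppress=True)
print(back("scene",[(267,188),(304,201),(347,180)],0),back("side",[(341,187),(393,186)],0))
s=env.read_state();print(proj("wrist",[(590,399,150),(600,399,100),(590,340,150)],s))
im=cv2.imread("pics/w14.png");cv2.imwrite("pics/w14s.png",im)
E
```

```text
[[601. 529.   0.]
 [685. 356.   0.]
 [936. 459.   0.]] [[639. 331.   0.]
 [846. 325.   0.]]
[[425. 163.]
 [416. 156.]
 [410. 233.]]
```

View pics/w14s.png

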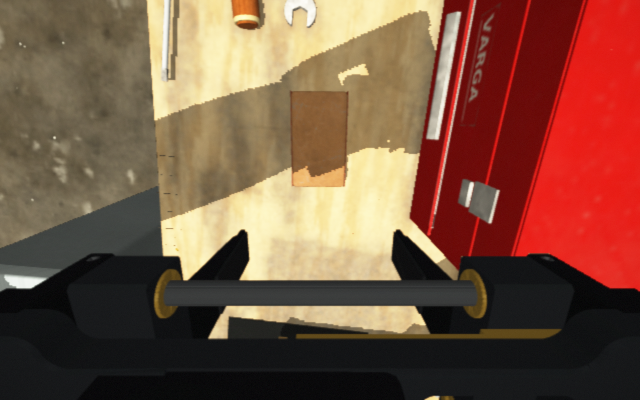

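The block is at (320,138), unmoved. The toolbox face is at x≈640, well clear of the gripper. I'll move over it, descend and grip.

Emit:
arm_command:
  moves: [-1,0.74,0,0,0.09,-1,0.74,0,0,0,-1,0.74,0,0,0,-1,0,0,1,0,-1,0,0,1,0]

```text
clock: 39.35
tool_pos: [510.0, 400.8, 147.9]
ee_rot: [[-0.09, 0.996, 0.004], [0.996, 0.09, 0.003], [0.003, 0.005, -1.0]]
force: [0.0, 0.2, -0.5]
gripper_width: 1.002
gripper_force: 0.0
```

Emit:
arm_command:
  moves: [-1,0,0,1,0,-1,0,0,1,0,-1,0,0,1,0,-1,0,0,0.8,0,-1,0,0,0,0]

```text
clock: 39.77
tool_pos: [505.6, 396.7, 45.3]
ee_rot: [[-0.089, 0.996, -0.008], [0.996, 0.089, -0.005], [-0.005, -0.008, -1.0]]
force: [-0.7, -0.2, -0.2]
gripper_width: 1.004
gripper_force: 0.0
```

```bash
python3 - <<'E'
from h import *
s=look("w15",dict(sanding_block=0))
mask("sanding_block",36,"wrist",s);todo((508.4,399.2,6),s)
E
```

```text
tcp [505.6 396.7  45.3] y 5.087583157403312 F [-0.7 -0.2 -0.2] 39.7667
sanding_block 0.59 [320. 220.] [505.6 397.8   0. ]
sanding_block 0.65 ctr [506.7 411.9] size [62.3 93.2] long 95.083534 npx 12098
norm moves tx,ty,tz [0.1 0.1 1.6]
```

Emit:
arm_command:
  moves: [-1,0,0,0.85,0,-1,0,0,0.85,0,-1,0,0,0,0,1,0,0,0,0,1,0,0,0,0]
  newtons: 35

```text
clock: 40.33
tool_pos: [510.0, 399.9, 10.8]
ee_rot: [[-0.089, 0.996, 0.003], [0.996, 0.089, 0.002], [0.002, 0.003, -1.0]]
force: [0.1, -0.4, 0.9]
gripper_width: 0.911
gripper_force: 0.0
```

Emit:
arm_command:
  moves: [1,0,0,0,0,1,0,0,0,0,1,0,0,0,0,1,0,0,0,0,1,0,0,0,0]

```text
clock: 40.75
tool_pos: [509.1, 399.4, 9.6]
ee_rot: [[-0.089, 0.996, 0.001], [0.996, 0.089, 0.001], [0.001, 0.001, -1.0]]
force: [-1.3, 0.2, 6.0]
gripper_width: 0.672
gripper_force: 35.0
```

Emit:
arm_command:
  moves: [1,0,0,-0.6,0,1,0,0,-0.9,0,1,0,0,-1,0.55,1,0,0,-1,0.55,1,0,0,-1,0]

```text
clock: 41.17
tool_pos: [508.5, 398.8, 122.3]
ee_rot: [[0.045, 0.999, -0.0], [0.999, -0.045, -0.0], [-0.0, -0.0, -1.0]]
force: [0.4, -0.0, -1.5]
gripper_width: 0.671
gripper_force: 35.0
```

Emit:
arm_command:
  moves: [1,0,0,-1,0,1,-0.93,0.23,0,0,1,-0.93,0.23,0,0,1,-0.93,0.23,0,0,1,-0.93,0.23,0,0]

```text
clock: 41.58
tool_pos: [527.7, 304.2, 146.6]
ee_rot: [[0.042, 0.999, 0.001], [0.999, -0.042, -0.0], [-0.0, 0.001, -1.0]]
force: [0.5, 0.7, -1.1]
gripper_width: 0.668
gripper_force: 35.0
```

Emit:
arm_command:
  moves: [1,-0.93,0.23,0,0,1,-0.93,0.23,0,0,1,-0.93,0.23,0,0,1,-0.93,0.23,0,0,1,-0.93,0.23,0,0]

```text
clock: 42.0
tool_pos: [551.5, 186.5, 146.4]
ee_rot: [[0.042, 0.999, 0.0], [0.999, -0.042, -0.0], [-0.0, 0.0, -1.0]]
force: [0.3, -1.1, -1.5]
gripper_width: 0.669
gripper_force: 35.0
```

Emit:
arm_command:
  moves: [1,-0.93,0.23,0,0,1,-0.93,0.23,0,0,1,-0.93,0.23,0,0,1,-0.93,0.23,0,0,1,-0.93,0.23,0,0]

```text
clock: 42.42
tool_pos: [575.3, 69.2, 146.4]
ee_rot: [[0.042, 0.999, 0.0], [0.999, -0.042, -0.0], [-0.0, 0.0, -1.0]]
force: [0.1, 0.1, -1.8]
gripper_width: 0.677
gripper_force: 35.0
```

Emit:
arm_command:
  moves: [1,0,0,0,0,1,0,0,0,0]

```text
clock: 42.58
tool_pos: [575.4, 69.4, 146.3]
ee_rot: [[0.045, 0.999, 0.0], [0.999, -0.045, 0.0], [0.0, 0.0, -1.0]]
force: [-0.2, -0.3, -1.7]
gripper_width: 0.673
gripper_force: 35.0
```

```bash
python3 - <<'E'
from h import *
s=look("w16",dict(sanding_block=130,drawer_front=80,drawer_floor=30))
print(s["gripper_width"],s["gripper_force"]);todo((585.8,22.5,42),s);mask("sanding_block",s["tool_pos"][2]+26,"wrist",s,1);mask("drawer_front",72,"wrist",s,1)
im=cv2.imread("pics/w16.png");cv2.imwrite("pics/w16v.png",im)
E
```

```text
tcp [575.4  69.4 146.3] y -2.560875180182155 F [-0.2 -0.3 -1.7] 42.5833
sanding_block 0.77 [322. 240.] [577.1  65.7 130. ]
drawer_floor 0.49 [438.  66.] [691.4 192.3  30. ]
0.6726215767065961 34.99962508678436
norm moves tx,ty,tz [-1.9  0.5  4.2]
sanding_block 0.9 ctr [577.6  94.9] size [71.1 62.4] long 87.4821 npx 16633
drawer_front 0.56 ctr [496.8  61.4] size [104.5  54.4] long 86.244865 npx 8503
```

View pics/w16v.png

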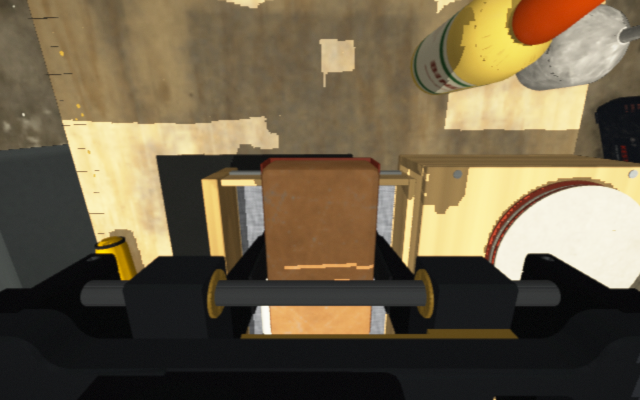

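The block is held squarely over the drawer, whose left wall is at row ~178. I'll place it.

```bash
python3 - <<'E'
from h import *
s=env.read_state();np.set_printoptions(precision=1,suppress=True)
print(back("wrist",[(240,172),(240,183),(400,184),(238,200),(393,200)],72,s))
E
```

```text
[[507.1 109.5  72. ]
 [505.9  99.7  72. ]
 [647.9  93.1  72. ]
 [502.2  84.2  72. ]
 [642.2  78.5  72. ]]
```

Emit:
arm_command:
  moves: [1,-0.95,0.25,0,0,1,-0.95,0.2,0,0,1,0,0,0.9,0,1,0,0,0.7,0,1,0,0,0,0]

```text
clock: 43.3
tool_pos: [581.7, 22.8, 101.7]
ee_rot: [[0.042, 0.999, -0.007], [0.999, -0.042, 0.0], [0.0, -0.007, -1.0]]
force: [-0.9, 0.4, -1.8]
gripper_width: 0.67
gripper_force: 35.0
```

Emit:
arm_command:
  moves: [1,0,0,0.9,0,1,0,0,0.9,0,1,0,0,0.5,0,1,0,0,0,0,1,0,0,0,0]

```text
clock: 43.72
tool_pos: [584.3, 23.0, 48.3]
ee_rot: [[0.042, 0.999, -0.001], [0.999, -0.042, 0.0], [0.0, -0.001, -1.0]]
force: [0.7, -0.8, -1.7]
gripper_width: 0.671
gripper_force: 35.0
```

Emit:
arm_command:
  moves: [1,0,0,0.24,0,1,0,0,0,0,-0.7,0,0,0,0,-0.7,0,0,0,0,-0.7,0,0,0,0]

```text
clock: 44.13
tool_pos: [585.3, 22.4, 43.5]
ee_rot: [[0.042, 0.999, 0.002], [0.999, -0.042, -0.0], [-0.0, 0.002, -1.0]]
force: [-0.1, -0.1, -0.3]
gripper_width: 0.817
gripper_force: 0.0
```

Emit:
arm_command:
  moves: [-0.7,0,0,-0.3,0,-0.7,0,0,-0.6,0,-0.7,0,0,-1,0,-0.7,0,0,-1,0,-0.7,0,0,-1,0]

```text
clock: 44.55
tool_pos: [584.5, 22.5, 141.7]
ee_rot: [[0.042, 0.999, 0.0], [0.999, -0.042, -0.0], [-0.0, 0.0, -1.0]]
force: [0.0, -0.1, 0.2]
gripper_width: 0.846
gripper_force: 0.0
```

Emit:
arm_command:
  moves: [-0.7,0,0,-1,0,-0.7,0,0,-1,0,-0.7,0,0,-1,0,-0.7,0,0,-1,0,-0.7,0,0,-1,0]

```text
clock: 44.97
tool_pos: [584.4, 22.5, 267.2]
ee_rot: [[0.042, 0.999, 0.001], [0.999, -0.042, -0.0], [-0.0, 0.001, -1.0]]
force: [0.2, -0.1, -0.8]
gripper_width: 0.85
gripper_force: 0.0
```

Emit:
arm_command:
  moves: [1,-0.9,0,-1,0,1,-0.9,0,0,0,1,-0.9,0,0,0,1,-0.9,0,0,0,1,-0.9,0,0,0]

```text
clock: 45.38
tool_pos: [579.7, -90.9, 291.3]
ee_rot: [[0.042, 0.999, 0.002], [0.999, -0.042, -0.0], [-0.0, 0.002, -1.0]]
force: [0.1, -0.2, -0.6]
gripper_width: 0.555
gripper_force: 0.0
```

Emit:
arm_command:
  moves: [1,-0.9,0,0,0,1,0,0,0,0,1,0,0,0,0]

```text
clock: 45.63
tool_pos: [578.7, -113.2, 290.7]
ee_rot: [[0.044, 0.999, 0.001], [0.999, -0.044, 0.0], [0.0, 0.001, -1.0]]
force: [1.1, -0.4, 0.1]
gripper_width: 0.344
gripper_force: 0.0
```

```bash
python3 - <<'E'
from h import *
s=look("w17",dict(sanding_block=30,bit_box=30,marker=30,drawer_front=80,drawer_floor=30,torch=0))
for t,z in dict(sanding_block=66,bit_box=52,marker=40).items(): mask(t,z,"wrist",s,2)
for c in("scene","side"):look(c+"17",dict(sanding_block=30,bit_box=30,marker=30,drawer_front=80,torch=0),c)
E
```

```text
tcp [ 578.7 -113.2  290.7] y -2.544705613236548 F [ 1.1 -0.4  0.1] 45.6333
sanding_block 0.74 [321.  80.] [586.9  20.1  30. ]
bit_box 0.73 [336. 166.] [ 605.2 -102.4   30. ]
marker 0.77 [268. 144.] [502.5 -64.6  30. ]
drawer_front 0.74 [236. 125.] [472.8 -35.2  80. ]
drawer_floor 0.77 [308. 124.] [565.6 -38.4  30. ]
bit_box 0.95 ctr [ 604.8 -100.4] size [98.6 34.7] long 87.78345 npx 1571
marker 0.75 ctr [512.4 -63.4] size [132.6  24.1] long 87.457794 npx 1216
tcp [ 578.9 -111.9  289.9] y -2.3887916277664987 F [-0.1  1.   0.9] 46.1333
bit_box 0.46 [348. 261.] [ 605.1 -107.6   30. ]
marker 0.38 [315. 263.] [514.4 -72.9  30. ]
drawer_front 0.76 [295. 245.] [469.3 -34.5  80. ]
drawer_front 0.36 [310. 261.] [ 471.9 -127.2   80. ]
tcp [ 578.9 -112.4  289.9] y -2.4294488009876827 F [-0.2 -0.1  0.3] 46.4333
sanding_block 0.87 [337. 225.] [594.8  48.3  30. ]
bit_box 0.56 [347. 260.] [ 607.8 -118.8   30. ]
marker 0.55 [314. 252.] [510.6 -77.4  30. ]
marker 0.24 [267. 258.] [370.2 -97.3  30. ]
drawer_front 0.64 [301. 232.] [473.4 -39.8  80. ]
```

All three tools are in the drawer. Now to the front, then I'll push it home.

Emit:
arm_command:
  moves: [1,0.33,-0.92,0,0,1,0.33,-0.92,0,0,1,0.33,-0.92,0,0,1,0.33,-0.92,0,0,1,0.33,-0.92,0,0]

```text
clock: 47.15
tool_pos: [464.6, -65.9, 289.8]
ee_rot: [[0.043, 0.999, -0.0], [0.999, -0.043, 0.0], [0.0, -0.0, -1.0]]
force: [-0.3, -0.6, -0.3]
gripper_width: 0.004
gripper_force: 0.0
```

Emit:
arm_command:
  moves: [1,0.33,-0.92,0,0,1,0.33,-0.92,0,0,1,0,0,0,-1,1,0,0,0,-1,1,0,0,0,-1]

```text
clock: 47.57
tool_pos: [420.1, -47.7, 290.3]
ee_rot: [[-0.318, 0.948, 0.001], [0.948, 0.318, -0.0], [-0.001, 0.001, -1.0]]
force: [0.1, 0.0, -0.1]
gripper_width: 0.008
gripper_force: 0.0
```

Emit:
arm_command:
  moves: [1,0,0,0,-1,1,0,0,0,-1,1,0,0,0,-1,1,0,0,0,-1,1,0,0,0,-1]

```text
clock: 47.98
tool_pos: [420.4, -47.9, 290.0]
ee_rot: [[-0.798, 0.603, 0.0], [0.603, 0.798, -0.0], [-0.0, 0.0, -1.0]]
force: [-0.5, 0.6, -0.2]
gripper_width: 0.004
gripper_force: 0.0
```

Emit:
arm_command:
  moves: [1,0,0,0,-1,1,0,0,0,-1,1,0,0,0,-1,1,0,0,0,-1,1,0,0,0,-1]

```text
clock: 48.4
tool_pos: [420.4, -47.8, 290.0]
ee_rot: [[-0.999, 0.047, 0.0], [0.047, 0.999, -0.0], [-0.0, -0.0, -1.0]]
force: [0.4, 0.4, 0.6]
gripper_width: 0.003
gripper_force: 0.0
```

Emit:
arm_command:
  moves: [1,0,0,1,0,1,0,0,1,0,1,0,0,1,0,1,0,0,1,0,1,0,0,1,0]

```text
clock: 48.82
tool_pos: [420.4, -47.9, 164.0]
ee_rot: [[-0.999, 0.053, 0.001], [0.053, 0.999, -0.0], [-0.001, -0.0, -1.0]]
force: [-0.3, 0.1, 0.7]
gripper_width: 0.002
gripper_force: 0.0
```

Emit:
arm_command:
  moves: [1,0,0,1,0,1,0,0,1,0,1,0,0,1,0,1,0,0,1,0,1,0,0,0,0]

```text
clock: 49.23
tool_pos: [416.4, -46.9, 59.9]
ee_rot: [[-0.999, 0.053, -0.009], [0.053, 0.999, 0.002], [0.01, 0.002, -1.0]]
force: [-0.6, -0.1, -0.2]
gripper_width: 0.003
gripper_force: 0.0
```

Emit:
arm_command:
  moves: [1,-0.4,0,0.4,0,1,-0.4,0,0,0,1,-0.25,0,0,0,1,-0.25,0,0,0,1,-0.25,0,0,0]

```text
clock: 49.65
tool_pos: [459.9, -50.1, 56.1]
ee_rot: [[-0.999, 0.053, 0.0], [0.053, 0.999, -0.0], [-0.0, -0.0, -1.0]]
force: [-1.3, 0.4, 1.5]
gripper_width: 0.005
gripper_force: 0.9
```

Emit:
arm_command:
  moves: [1,-0.25,0,0,0,1,-0.3,0,0,0,1,-0.35,0,0,0,1,-0.4,0,0,0,1,-0.4,0,0,0]

```text
clock: 50.07
tool_pos: [502.5, -52.1, 54.9]
ee_rot: [[-0.999, 0.053, -0.0], [0.053, 0.999, 0.0], [0.0, 0.0, -1.0]]
force: [-2.3, 1.9, 1.9]
gripper_width: 0.004
gripper_force: 1.1
```

Emit:
arm_command:
  moves: [1,-0.4,0,0,0,1,-0.4,0,0,0,1,-0.4,0,0,0,1,-0.4,0,0,0,1,-0.4,0,0,0]

```text
clock: 50.48
tool_pos: [552.4, -54.7, 54.6]
ee_rot: [[-0.999, 0.053, -0.0], [0.053, 0.999, 0.0], [0.0, 0.0, -1.0]]
force: [-3.3, 2.2, 1.1]
gripper_width: 0.006
gripper_force: 1.1
```

Emit:
arm_command:
  moves: [1,-0.4,0,0,0,1,-0.4,0,0,0,1,-0.4,0,0,0,1,-0.4,0,0,0,1,-0.3,0,0,0]

```text
clock: 50.9
tool_pos: [599.1, -57.0, 54.6]
ee_rot: [[-0.999, 0.053, -0.002], [0.053, 0.999, 0.001], [0.002, 0.001, -1.0]]
force: [-4.7, 3.2, 4.1]
gripper_width: 0.004
gripper_force: 3.0
```

Emit:
arm_command:
  moves: [1,-0.24,0,0,0,1,-0.24,0,0,0,1,-0.24,0,0,0,1,-0.24,0,0,0,1,-0.2,0,0,0]

```text
clock: 51.32
tool_pos: [626.7, -58.2, 54.6]
ee_rot: [[-0.999, 0.053, -0.006], [0.053, 0.999, 0.001], [0.006, 0.001, -1.0]]
force: [-10.8, 4.0, 7.6]
gripper_width: 0.004
gripper_force: 5.5
```

Emit:
arm_command:
  moves: [1,-0.12,0,0,0,1,-0.12,0,0,0,1,0,0,0,0]

```text
clock: 51.57
tool_pos: [633.3, -58.5, 54.6]
ee_rot: [[-0.999, 0.053, -0.004], [0.053, 0.999, 0.001], [0.004, 0.001, -1.0]]
force: [-5.9, 4.4, 2.8]
gripper_width: 0.003
gripper_force: 3.1
```

Emit:
arm_command:
  moves: [1,-0.14,0,0,0,1,-0.1,0,0,0,1,0,0,0,0]

```text
clock: 51.82
tool_pos: [638.9, -58.9, 54.5]
ee_rot: [[-0.999, 0.053, -0.005], [0.053, 0.999, 0.001], [0.005, 0.001, -1.0]]
force: [-8.1, 2.8, 4.1]
gripper_width: -0.0
gripper_force: 3.8
```

Emit:
arm_command:
  moves: [1,-0.08,0,0,0,1,0,0,0,0]

```text
clock: 51.98
tool_pos: [638.8, -58.8, 54.5]
ee_rot: [[-0.999, 0.053, -0.01], [0.053, 0.999, 0.002], [0.01, 0.001, -1.0]]
force: [-15.2, 3.7, 9.6]
gripper_width: 0.003
gripper_force: 7.5
```

That's the hard stop again. I'll let go and check that it latched.

Emit:
arm_command:
  moves: [1,1,0,0,0,1,1,0,0,0,1,1,0,0,0,1,1,0,0,0,1,1,0,-1,0]

```text
clock: 52.4
tool_pos: [513.5, -52.7, 75.6]
ee_rot: [[-0.999, 0.053, -0.007], [0.053, 0.999, 0.001], [0.007, 0.0, -1.0]]
force: [-1.2, 0.5, 0.5]
gripper_width: 0.002
gripper_force: 0.0
```

Emit:
arm_command:
  moves: [1,0.5,0,-1,0,1,0,0,-1,0,1,0,0,-1,0,1,0,0,-1,0,1,0,0,-1,0]

```text
clock: 52.82
tool_pos: [505.7, -52.9, 207.0]
ee_rot: [[-0.999, 0.053, 0.003], [0.053, 0.999, -0.001], [-0.003, -0.001, -1.0]]
force: [0.8, 1.0, 0.2]
gripper_width: 0.008
gripper_force: 0.0
```

Emit:
arm_command:
  moves: [-0.4,0,0,-1,0,-0.4,0,0,-1,0,-0.4,0,0,-1,0,-0.4,0,0,-1,0,-0.4,0,0,-1,0]

```text
clock: 53.23
tool_pos: [505.6, -52.9, 332.0]
ee_rot: [[-0.999, 0.054, 0.003], [0.054, 0.999, -0.001], [-0.003, -0.001, -1.0]]
force: [0.3, 0.1, 0.5]
gripper_width: 0.299
gripper_force: 0.0
```

Emit:
arm_command:
  moves: [-0.4,0,0,-0.5,0,-0.4,0,0,0,0,-0.4,0,0,0,0]

```text
clock: 53.48
tool_pos: [505.2, -52.6, 342.6]
ee_rot: [[-0.999, 0.053, 0.002], [0.053, 0.999, -0.001], [-0.002, -0.0, -1.0]]
force: [-0.9, 0.4, -0.4]
gripper_width: 0.509
gripper_force: 0.0
```

```bash
python3 - <<'E'
from h import *
s=look("w18",dict(drawer_front=80,drawer_floor=30,marker=30,sanding_block=30,bit_box=30,lamp_knob=284))
mask("drawer_front",80,"wrist",s,1)
for c in("scene","side"):look(c+"18",dict(drawer_front=80,lamp_knob=284,drawer_floor=30,work_mat=0),c)
E
```

```text
tcp [505.2 -52.6 342.6] y 86.94200410459842 F [-0.9  0.4 -0.4] 53.4833
drawer_front 0.64 [332. 254.] [645.6 -41.   80. ]
marker 0.7 [314. 261.] [682.7 -75.   30. ]
drawer_front 0.84 ctr [634.9 -59.8] size [119.4  37.1] long 87.03287 npx 2119
tcp [504.3 -52.3 341.5] y 86.95357116568698 F [-0.6  0.5 -0. ] 53.8833
drawer_front 0.66 [352. 234.] [647.8 -51.2  80. ]
lamp_knob 0.59 [332. 245.] [ 401.  -365.1  284. ]
drawer_floor 0.81 [375. 242.] [733.8 -52.5  30. ]
work_mat 0.92 [307. 266.] [506.7 -37.4   0. ]
tcp [504.6 -52.4 342.4] y 86.94792670946771 F [ 0.1  0.1 -0.5] 54.1333
drawer_front 0.59 [353. 229.] [635.7 -37.4  80. ]
lamp_knob 0.74 [265. 258.] [ 400.4 -374.5  284. ]
drawer_floor 0.72 [346. 355.] [ 569.1 -436.8   30. ]
work_mat 0.6 [310. 248.] [499.8 -25.4   0. ]
```

The front is back at x≈647, so it is latched. Back to the lamp knob.

Emit:
arm_command:
  moves: [-0.4,0.27,-0.99,-0.8,0,-0.4,0.27,-0.99,0,0,-0.4,0.27,-0.99,0,0,-0.4,0.27,-0.99,0,0,-0.4,0.27,-0.99,0,0]

```text
clock: 54.8
tool_pos: [463.9, -175.1, 362.7]
ee_rot: [[-0.999, 0.053, 0.001], [0.053, 0.999, -0.0], [-0.001, -0.0, -1.0]]
force: [0.4, 0.1, 0.6]
gripper_width: 0.7
gripper_force: 0.0
```

Emit:
arm_command:
  moves: [-0.4,0.27,-0.99,0,0,-0.4,0.27,-0.99,0,0,-0.4,0.27,-0.99,0,0,-0.4,0.27,-0.99,0,0,-0.4,0.27,-0.99,0,0]

```text
clock: 55.22
tool_pos: [423.5, -297.1, 362.6]
ee_rot: [[-0.999, 0.053, 0.0], [0.053, 0.999, -0.0], [-0.0, -0.0, -1.0]]
force: [0.6, -0.1, -0.5]
gripper_width: 0.702
gripper_force: 0.0
```

Emit:
arm_command:
  moves: [-0.4,0.27,-0.99,0,0,-0.4,0.27,-0.99,0,0,-0.4,0,0,0,-1,-0.4,0,0,0,-1,-0.4,0,0,0,-1]

```text
clock: 55.63
tool_pos: [407.6, -345.2, 362.2]
ee_rot: [[-0.952, -0.306, -0.0], [-0.306, 0.952, 0.0], [0.0, 0.0, -1.0]]
force: [-0.1, 0.8, -0.2]
gripper_width: 0.703
gripper_force: 0.0
```

Emit:
arm_command:
  moves: [-0.4,0,0,0,0,-0.4,0,0,0,0]

```text
clock: 55.8
tool_pos: [407.9, -344.6, 362.4]
ee_rot: [[-0.954, -0.299, -0.0], [-0.299, 0.954, 0.0], [0.0, 0.0, -1.0]]
force: [0.2, 0.3, -0.3]
gripper_width: 0.698
gripper_force: 0.0
```

```bash
python3 - <<'E'
from h import *
s=look("w19",dict(lamp_knob=284,work_mat=0,lamp=0))
todo((400,-371.5,267),s);p=env.tip_of("lamp_knob","wrist")
if p: todo((*back("wrist",p[0]["location"],284,s)[0][:2],267),s)
mask("work_mat",3,"wrist",s,1)
E
```

```text
tcp [ 407.9 -344.6  362.4] y 107.39887865409705 F [ 0.2  0.3 -0.3] 55.8
lamp_knob 0.86 [298. 190.] [ 396.9 -369.9  284. ]
work_mat 0.58 [449. 249.] [496.  -37.4   0. ]
lamp 0.7 [322. 282.] [ 648.8 -265.     0. ]
norm moves tx,ty,tz [ 0.6 -0.9  3.8]
norm moves tx,ty,tz [ 0.7 -0.8  3.8]
work_mat 0.87 ctr [478.5 -35.1] size [299.6 184.4] long 87.8422 npx 8735
```

Emit:
arm_command:
  moves: [-0.4,0.63,-0.9,0,0,-0.4,0,0,1,0,-0.4,0,0,1,0,-0.4,0,0,0.9,0,-0.4,0,0,0.9,0]

```text
clock: 56.52
tool_pos: [399.6, -370.8, 266.3]
ee_rot: [[-0.954, -0.301, 0.0], [-0.301, 0.954, -0.0], [-0.0, -0.0, -1.0]]
force: [0.5, 1.1, -0.8]
gripper_width: 0.703
gripper_force: 0.0
```

Emit:
arm_command:
  moves: [-0.4,0,0,0,0,1,0,0,0,0,1,0,0,0,0,1,0,0,0,0,1,0,0,0,0]
  newtons: 12

```text
clock: 56.93
tool_pos: [400.3, -371.5, 269.7]
ee_rot: [[-0.953, -0.302, 0.002], [-0.302, 0.953, -0.003], [-0.001, -0.003, -1.0]]
force: [-0.8, 0.2, 0.5]
gripper_width: 0.474
gripper_force: 0.0
```

Emit:
arm_command:
  moves: [1,0,0,0,0,1,0,0,0,0,1,0,0,0,0,1,0,0,0,0]

```text
clock: 57.27
tool_pos: [399.8, -371.1, 267.9]
ee_rot: [[-0.953, -0.302, 0.0], [-0.302, 0.953, -0.001], [-0.0, -0.001, -1.0]]
force: [0.4, 0.6, 1.5]
gripper_width: 0.251
gripper_force: 12.0
```

```bash
python3 - <<'E'
from h import *;from arc import *
s=env.read_state();print(s["tool_pos"],s["gripper_width"],s["gripper_force"])
p=s["tool_pos"][:2];q=np.array([540.7,-3.9])
# centre at 276 from both known knob points
m=(p+q)/2;d=q-p;h=np.sqrt(276**2-(d@d)/4);n=np.array([d[1],-d[0]])/np.hypot(*d);post=m+n*h;print("post",post)
mat=np.array([502,-35.]);e=mat-post;a1=np.degrees(np.arctan2(e[1],e[0]));d=p-post;a0=np.degrees(np.arctan2(d[1],d[0]))%360;print(a0,a1)
y0=np.degrees(np.arctan2(s["ee_rot"][1,1],s["ee_rot"][0,1]))
r=arc(p,post,276,a0,a1,y0,y0-54,24)
for i in range(0,24,5): print([float(v) for v in sum(r[i:i+5],[])])
print(post+276*np.array([np.cos(np.radians(a1)),np.sin(np.radians(a1))]))
E
```

```text
[ 399.78044506 -371.05682223  267.91448754] 0.25087091027178526 12.000019022489141
post [ 651.05541839 -256.8776307 ]
204.43701796374637 123.89285455799501
[1.0, 0.06, 0.64, 0.0, 0.33, 1.0, 0.05, 0.64, 0.0, 0.33, 1.0, 0.03, 0.65, 0.0, 0.33, 1.0, 0.02, 0.65, 0.0, 0.33, 1.0, 0.01, 0.65, 0.0, 0.33]
[1.0, -0.0, 0.65, 0.0, 0.33, 1.0, -0.02, 0.65, 0.0, 0.33, 1.0, -0.03, 0.65, 0.0, 0.33, 1.0, -0.04, 0.65, 0.0, 0.33, 1.0, -0.05, 0.64, 0.0, 0.33]
[1.0, -0.07, 0.64, 0.0, 0.33, 1.0, -0.08, 0.64, 0.0, 0.33, 1.0, -0.09, 0.64, 0.0, 0.33, 1.0, -0.1, 0.64, 0.0, 0.33, 1.0, -0.12, 0.64, 0.0, 0.33]
[1.0, -0.13, 0.63, 0.0, 0.33, 1.0, -0.14, 0.63, 0.0, 0.33, 1.0, -0.15, 0.63, 0.0, 0.33, 1.0, -0.16, 0.63, 0.0, 0.33, 1.0, -0.18, 0.62, 0.0, 0.33]
[1.0, -0.19, 0.62, 0.0, 0.33, 1.0, -0.2, 0.61, 0.0, 0.33, 1.0, -0.21, 0.61, 0.0, 0.33, 1.0, -0.22, 0.61, 0.0, 0.33]
[497.14633883 -27.775044  ]
```

Emit:
arm_command:
  moves: [1,0.06,0.64,0,0.33,1,0.05,0.64,0,0.33,1,0.03,0.65,0,0.33,1,0.02,0.65,0,0.33,1,0.01,0.65,0,0.33]

```text
clock: 57.68
tool_pos: [377.1, -293.4, 267.9]
ee_rot: [[-0.994, -0.105, 0.0], [-0.105, 0.994, -0.002], [-0.0, -0.002, -1.0]]
force: [1.1, -1.5, 1.0]
gripper_width: 0.248
gripper_force: 12.0
```

Emit:
arm_command:
  moves: [1,0,0.65,0,0.33,1,-0.02,0.65,0,0.33,1,-0.03,0.65,0,0.33,1,-0.04,0.65,0,0.33,1,-0.05,0.64,0,0.33]

```text
clock: 58.1
tool_pos: [378.1, -212.4, 267.8]
ee_rot: [[-0.996, 0.092, -0.0], [0.092, 0.996, -0.002], [-0.0, -0.002, -1.0]]
force: [0.5, -1.6, 0.5]
gripper_width: 0.247
gripper_force: 12.0
```

Emit:
arm_command:
  moves: [1,-0.07,0.64,0,0.33,1,-0.08,0.64,0,0.33,1,-0.09,0.64,0,0.33,1,-0.1,0.64,0,0.33,1,-0.12,0.64,0,0.33]

```text
clock: 58.52
tool_pos: [402.9, -135.4, 267.8]
ee_rot: [[-0.958, 0.286, -0.0], [0.286, 0.958, -0.001], [0.0, -0.001, -1.0]]
force: [-0.7, -1.4, 0.5]
gripper_width: 0.247
gripper_force: 12.0
```

Emit:
arm_command:
  moves: [1,-0.13,0.63,0,0.33,1,-0.14,0.63,0,0.33,1,-0.15,0.63,0,0.33,1,-0.16,0.63,0,0.33,1,-0.18,0.62,0,0.33]

```text
clock: 58.93
tool_pos: [448.8, -69.1, 267.7]
ee_rot: [[-0.883, 0.469, -0.001], [0.469, 0.883, -0.001], [0.0, -0.001, -1.0]]
force: [-1.8, -1.7, 1.4]
gripper_width: 0.248
gripper_force: 12.0
```

Emit:
arm_command:
  moves: [1,-0.19,0.62,0,0.33,1,-0.2,0.61,0,0.33,1,-0.21,0.61,0,0.33,1,-0.22,0.61,0,0.33,1,0,0,0,0]

```text
clock: 59.35
tool_pos: [499.4, -26.6, 267.6]
ee_rot: [[-0.8, 0.6, 0.001], [0.6, 0.8, 0.001], [-0.0, 0.001, -1.0]]
force: [-0.8, 0.9, 1.7]
gripper_width: 0.247
gripper_force: 12.0
```

The knob is at (499,-27). I'll release, rise clear, and check everything.

Emit:
arm_command:
  moves: [1,0,0,0,0,-0.4,0,0,0,0,-0.4,0,0,0,0,-0.4,0,0,0,0,-0.4,0,0,0,0]

```text
clock: 59.77
tool_pos: [497.7, -28.3, 267.3]
ee_rot: [[-0.8, 0.6, -0.0], [0.6, 0.8, -0.0], [0.0, -0.0, -1.0]]
force: [-0.2, -1.1, 0.4]
gripper_width: 0.476
gripper_force: 0.0
```

Emit:
arm_command:
  moves: [-0.4,0,0,-0.5,0,-0.4,0,0,-1,0,-0.4,0,0,-1,0,-0.4,0,0,-1,0,-0.4,0,0,-1,0]

```text
clock: 60.18
tool_pos: [497.8, -28.0, 382.2]
ee_rot: [[-0.8, 0.6, 0.001], [0.6, 0.8, -0.0], [-0.001, 0.0, -1.0]]
force: [1.0, -0.4, -0.0]
gripper_width: 0.697
gripper_force: 0.0
```

Emit:
arm_command:
  moves: [-0.4,1,0,-1,0,-0.4,1,0,0,0,-0.4,1,0,0,0,-0.4,1,0,0,0,-0.4,0,0,0,0]

```text
clock: 60.6
tool_pos: [416.0, 33.7, 407.4]
ee_rot: [[-0.801, 0.598, 0.004], [0.598, 0.801, 0.001], [-0.002, 0.003, -1.0]]
force: [0.4, -0.5, 0.5]
gripper_width: 0.698
gripper_force: 0.0
```

```bash
python3 - <<'E'
from h import *
s=look("w20",dict(lamp_knob=284,work_mat=0,drawer_front=80,marker=0,bit_box=0,sanding_block=0,torch=0,tape_measure=0,glue_bottle=0))
for c in("scene","side"):look(c+"20",dict(drawer_front=80,lamp_knob=284,work_mat=0,marker=0,bit_box=0,sanding_block=0,glue_bottle=0,tape_measure=0),c)
# front compared with the latched picture from the start
a=cv2.imread("pics/scene0.png").astype(int);b=cv2.imread("pics/scene20.png").astype(int)
print("front diff",np.abs(a-b)[215:275,335:385].mean(), "vs ajar-like",np.abs(a-cv2.imread("pics/scene17.png"))[215:275,335:385].mean())
E
```

```text
tcp [416.   33.7 407.4] y 53.25743637660355 F [ 0.4 -0.5  0.5] 60.6
lamp_knob 0.81 [322. 278.] [497.5 -24.6 284. ]
work_mat 0.95 [319. 209.] [500.2 -30.3   0. ]
drawer_front 0.93 [357. 276.] [638.9 -39.5  80. ]
sanding_block 0.51 [317. 207.] [492.9 -31.4   0. ]
tcp [418.4  31.8 404.6] y 53.08499623842364 F [-0.2 -0.  -0.6] 61.1
drawer_front 0.81 [351. 233.] [646.7 -46.7  80. ]
drawer_front 0.53 [404. 341.] [ 517.7 -473.4   80. ]
lamp_knob 0.79 [303. 174.] [504.4 -15.3 284. ]
work_mat 0.7 [307. 268.] [502.3 -47.7   0. ]
glue_bottle 0.58 [327. 215.] [709.1 214.1   0. ]
glue_bottle 0.39 [377. 250.] [739.9 -57.3   0. ]
tape_measure 0.82 [405. 340.] [ 579.8 -409.     0. ]
tcp [418.1  32.2 404.9] y 53.12625808338492 F [0.1 0.8 0.7] 61.55
drawer_front 0.72 [356. 231.] [642.9 -45.8  80. ]
lamp_knob 0.69 [308. 172.] [499.3 -28.1 284. ]
work_mat 0.86 [311. 251.] [504.4 -38.6   0. ]
glue_bottle 0.72 [363. 204.] [708.2 209.    0. ]
tape_measure 0.72 [346. 356.] [ 571.3 -419.2    0. ]
front diff 7.751555555555556 vs ajar-like 39.63011111111111
```

```bash
python3 -c "
from cell import env
print(env.close_job())"
```

```text
the job is handed in; nothing more can be done
None
```

The job is done and handed in: the marker, bit box and sanding block are in the drawer (the torch wasn't there), the drawer is latched shut, the lamp is back over the middle of the mat, and the tape measure and glue bottle were left alone.

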